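Hang the colour-coded hanger arms on the dispensary's slotted panel and lock them

ROBOT

A 6-joint arm with a two-finger parallel gripper is mounted at the origin on the work surface. World frame = base frame: x ahead of the robot, y to its left, z up, the work surface at z = 0. Lengths are in mm, angles in rad, forces in N, time in s.
With the tool pointing down it reaches from about 275 to 1000 mm from the base axis. Payload 8.4 kg.
Tool frame: the origin (TCP) lies at the centre of the arm's flange, where the gripper is bolted on; the fingertips stand r.tip_extent ahead of it and the grasp point (between the pads) lies 155 mm ahead of it (r.tip_extent is the distance from the TCP to the fingertips, in mm); z points along the fingers, y is the direction in which the jaws open and shut (so a half turn about z gives the same grasp; the last joint's range is limited). The gripper opens to 85 mm and grips with 20 to 120 N. Pads are 22 mm wide; open, the fingers measure 114 mm over their backs; the gripper's body (76 mm by 85 mm) begins 54 mm behind the grasp point. The pads swing forward as they close: fully open they stand 13 mm farther back than shut.
Start: joints at [1.134, 0.353, 1.633, -0, 1.155, -0.002], TCP at [263.268, 566.851, 404.681] pointing down, gripper open.
Joint ranges: [-2.63, 2.63], [-0.92, 2.1], [0.06, 2.66], [-1.3, 4.44], [0, 2.69], [-3.02, 3.02]. Speed limits (rad/s): [2.22, 2.22, 2.79, 3.14, 3.14, 3.14].

INTERFACE

Orientations are given as [roll, pitch, yaw] about the fixed x, y, z axes, in that order (R = Rz(yaw) Ry(pitch) Rx(roll)).
In Python, from rig import sense, grab_frame, job, r gives the robot as it stands. The module is installed in compiled form; this text tells all that it offers.
- The arm moves only by the shell command python3 -m creep 'ROWS' [FORCE]. ROWS is JSON, a list of rows, each a list of 7 numbers: the turn, a rotation vector about the tool's x, y, z in rad, then the shift along the tool's x, y, z in mm, then the closure, from 0 (fully open) to 1 (shut). In form: [[wx, wy, wz, dx, dy, dz, fingers], ...]. A call has 1 to 10 rows; each row shifts and turns the pose as measured when the row begins, along the tool's axes as they then stand; what a row does not reach is not made up. A row lasts 1/12 s, in which the tool goes at most 41.7 mm and 7.16 degrees, less where a joint would pass 70% of its speed; a pose out of reach is approached as far as the arm can. A call with a gripper value outside its range is refused whole. The fingers move at their own pace and stop on an object; FORCE is the grip in N (left out, the last holds). Time passes only in rows, so rows that do not move let the fingers close. It gives the time, the measured TCP pose, the force and the opening at its end, in the units of the state.
- sense(): the state, without advancing time (a new reading comes with each control period).
- grab_frame(name): name is "side" or "top"; returns a dict with "color" (480x640x3 uint8, red, green, blue), "mtx" (3x3 intrinsics, pixels), "T" (4x4, takes a point from camera to world coordinates). Camera axes: x right, y down, z forward; pixel columns grow to the right and rows downward; lengths in mm; the calibration is good to about 2 mm. A picture is of the moment at which its call begins. There is no depth.
- job.sign_off(): hands the job in, once; it reports no verdict.
The state is a dict: "clock": time; "qpos": joint angles; "qvel": joint speeds; "joint_efforts": joint torques, N m; "eef_pos": TCP position; "tcp_rot": TCP orientation; "contact_force": force on the tool from outside, world axes, zero at the start; "wrist_torque": the same for the moment, N m; "opening": opening from 0.0 (shut) to 1.0 (fully open).
Only numpy, scipy, OpenCV 4.12 (cv2) and the standard library are available. Lean on these libraries where they do the work, as an engineer would, in place of code of your own. Each camera call takes 0.05 s, during which the arm holds its last target.

TASK

Slide the orange lock on the slotted panel fully open, to the green mark; then hang every hanger arm that stands on the bench in the slots under the clip of its own colour, both hook tabs pressed fully in and then down until they seat. When all are up, slide the lock back until its white line is on the red mark (not past it), and leave the bottles and other things on the bench where they are.

Things in the scene. Friction and masses are not known exactly. Their poses are not given: they have to be found in the camera images.
- panel: fixed upright sheet, 4 thick, 235 high, y -175 to 270; front face is its plane x=0, facing -x (robot); origin on the bench, y along it, z up. Slot columns at y=-120, -40, 40, 120, each two slots 20 wide, 24 high, lower edges 124 and 164 above the bench. Two posts behind. To hang: push the hooks in with the arm's underside 120 to 128 up until its back plate meets the sheet, then lower it to 110
- lock (a joint): orange lock along its track, m, along panel +y, -0.020 to 0.050, about 2 N friction, stays where left. 0: white line on the red mark, locked; 0.050: green mark, end stop, open. Locked, 26 wide orange blades behind the sheet cover each upper slot from 11.5 mm above its lower edge upward: no hook can enter or leave, but a seated tab fits beneath. Open, the slots are free
- lock_grip (a point): middle of the lock's upright orange grip, 14 thick (panel x), 30 long (panel y), from 2 to 48 above the track; this point is 30 above the track's top, which is 235 above the bench, 46 deep in x, at panel y 147 to 267. White centre line. Free on all sides: pinch it from above across its thickness
- locked_mark (a point): middle of the red stripe across the track's top: the locked place of the grip's white line
- open_mark (a point): middle of the green stripe across the track's top: the open place of the white line
- clip_blue: blue clip, 44 wide and 3 thick, on the top edge of the panel above the slot column (any of the four) for the blue hanger arm. Origin on the column's centre line, on the sheet front plane, at the lower edge of the clip, 207 above the bench; axes parallel to the panel's. The seated arm's origin is at (-68, 0, -97) here if held level; let go, it droops 0.06 rad to (-68, 0, -101)
- clip_yellow: yellow clip, 44 wide and 3 thick, on the top edge of the panel above the slot column (any of the four) for the yellow hanger arm. Origin on the column's centre line, on the sheet front plane, at the lower edge of the clip, 207 above the bench; axes parallel to the panel's. The seated arm's origin is at (-68, 0, -97) here if held level; let go, it droops 0.06 rad to (-68, 0, -101)
- clip_green: green clip, 44 wide and 3 thick, on the top edge of the panel above the slot column (any of the four) for the green hanger arm. Origin on the column's centre line, on the sheet front plane, at the lower edge of the clip, 207 above the bench; axes parallel to the panel's. The seated arm's origin is at (-68, 0, -97) here if held level; let go, it droops 0.06 rad to (-68, 0, -101)
- clip_black: black clip, 44 wide and 3 thick, on the top edge of the panel above the slot column (any of the four) for the black hanger arm. Origin on the column's centre line, on the sheet front plane, at the lower edge of the clip, 207 above the bench; axes parallel to the panel's. The seated arm's origin is at (-68, 0, -97) here if held level; let go, it droops 0.06 rad to (-68, 0, -101)
- hanger_blue: blue hanger arm, 0.25 kg, may be absent; stands on its underside. Origin: underside, mid web; x to the hook end, z up. Web 14 thick, 36 high, x -62 to 64: grip it from above at the origin. End plate at x=-64, 50 wide, 48 high; back plate x 64 to 68, 50 wide, 70 high. Two steel hooks 12 wide: tabs x 68 to 80, undersides at z=14 and 54, 6 thick; lips x 75 to 80 reach 10 below the tab
- hanger_yellow: yellow hanger arm, 0.25 kg, may be absent; stands on its underside. Origin: underside, mid web; x to the hook end, z up. Web 14 thick, 36 high, x -62 to 64: grip it from above at the origin. End plate at x=-64, 50 wide, 48 high; back plate x 64 to 68, 50 wide, 70 high. Two steel hooks 12 wide: tabs x 68 to 80, undersides at z=14 and 54, 6 thick; lips x 75 to 80 reach 10 below the tab
- hanger_green: green hanger arm, 0.25 kg, may be absent; stands on its underside. Origin: underside, mid web; x to the hook end, z up. Web 14 thick, 36 high, x -62 to 64: grip it from above at the origin. End plate at x=-64, 50 wide, 48 high; back plate x 64 to 68, 50 wide, 70 high. Two steel hooks 12 wide: tabs x 68 to 80, undersides at z=14 and 54, 6 thick; lips x 75 to 80 reach 10 below the tab
- hanger_black: black hanger arm, 0.25 kg, may be absent; stands on its underside. Origin: underside, mid web; x to the hook end, z up. Web 14 thick, 36 high, x -62 to 64: grip it from above at the origin. End plate at x=-64, 50 wide, 48 high; back plate x 64 to 68, 50 wide, 70 high. Two steel hooks 12 wide: tabs x 68 to 80, undersides at z=14 and 54, 6 thick; lips x 75 to 80 reach 10 below the tab
- bottle0: amber bottle, 46 across, 85 high; a bystander, to be left alone. Origin at the centre of its underside
- bottle1: amber bottle, 56 across, 110 high; a bystander, to be left alone. Origin at the centre of its underside
- bottle2: small amber bottle, 40 across, 75 high; a bystander, to be left alone. Origin at the centre of its underside
- jar: amber jar, 60 across, 70 high; a bystander, to be left alone. Origin at the centre of its underside
- beaker: clear plastic beaker, 68 across, 100 high; a bystander, to be left alone. Origin at the centre of its underside
- carton: white carton, 90 x 140 x 60; a bystander, to be left alone. Origin at the centre of its underside
Mind the look-alikes: they are no part of the job. Leave any pink look-alike of the hanger_black alone.

How it is judged:
By the outcome, as a careful person would: the job done as asked, in the order asked, and still so for the second after the job is handed in, with the robot touching nothing.
Of hanger_blue, hanger_yellow, hanger_green, hanger_black only 3 to 4 are there at a start; the rules pass over those that are not, and their reading is None.
At some moment in a run one of hanger_blue, hanger_yellow, hanger_green, hanger_black may be knocked a few centimetres aside while the robot is not near it.
It also fails if it takes over 208 s, if anything falls off the work surface, if the arm or the gripper's body presses on something with over 40 N, if the wrist force passes 120 N, or if a joint passes its speed limit or range.

## Working session

There is one attempt and no reset: what is moved stays moved. The work goes in short steps, Python scripts to look and compute and a shell command to move; the robot and the scene stay as the last step left them, time stands still between calls to the robot, and variables do not carry over. Pictures are saved under pics/ and viewed, and the job is handed in when it is done.

```bash
mkdir -p pics; python3 - <<'E'
from rig import sense, grab_frame, job, r
import cv2
print(sense()); print(r.tip_extent)
for n in("side","top"):
    f=grab_frame(n); cv2.imwrite(f"pics/{n}0.png",f["color"][:,:,::-1]); print(n,f["mtx"].tolist(),f["T"].round(3).tolist())
E
```

```text
{'clock': 0.0, 'qpos': array([ 1.13364960e+00,  3.53653600e-01,  1.63412360e+00, -1.89145884e-05,
        1.15518000e+00, -2.36835415e-03]), 'qvel': array([ 1.21163596e-04, -1.97374369e-05, -2.45809508e-03,  8.51095553e-04,
       -1.19706407e-04,  5.03053860e-04]), 'joint_efforts': array([-3.59723426e-04, -6.05265355e+01, -3.42070341e+01,  5.94144808e-05,
        9.15419514e-03,  6.87960596e-05]), 'eef_pos': array([263.14457979, 566.65376503, 403.9626126 ]), 'tcp_rot': array([-3.14022807e+00,  1.40621342e-05,  2.70682194e+00]), 'contact_force': array([ 0.03588871, -0.3429464 , -0.56563544]), 'wrist_torque': array([-0.01137135, -0.00988928,  0.00127911]), 'opening': 1.0031374209996364}
173.4
side [[616.8110675337026, 0.0, 321.12276621986837], [0.0, 616.8110675337026, 236.09822475977225], [0.0, 0.0, 1.0]] [[0.804, -0.439, 0.401, -92.234], [-0.594, -0.573, 0.564, -777.654], [-0.017, -0.692, -0.722, 1184.921], [0.0, 0.0, 0.0, 1.0]]
top [[482.0857696773845, 0.0, 318.1010279485475], [0.0, 482.0857696773845, 227.00840120984776], [0.0, 0.0, 1.0]] [[0.011, -0.998, 0.056, 402.094], [-1.0, -0.011, 0.006, 9.276], [-0.005, -0.056, -0.998, 1514.607], [0.0, 0.0, 0.0, 1.0]]
```

View pics/side0.png

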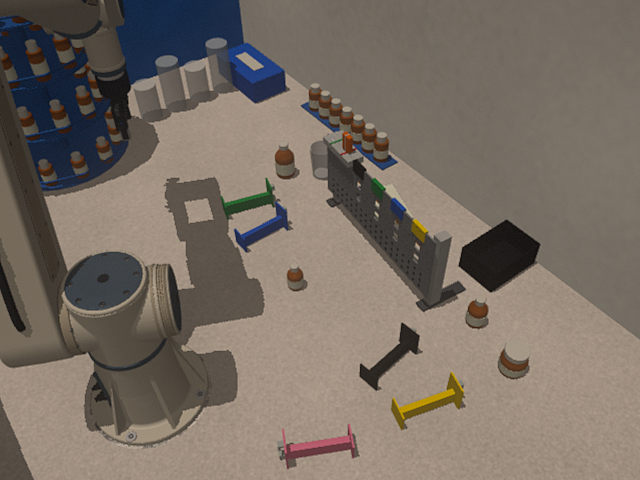

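View pics/top0.png

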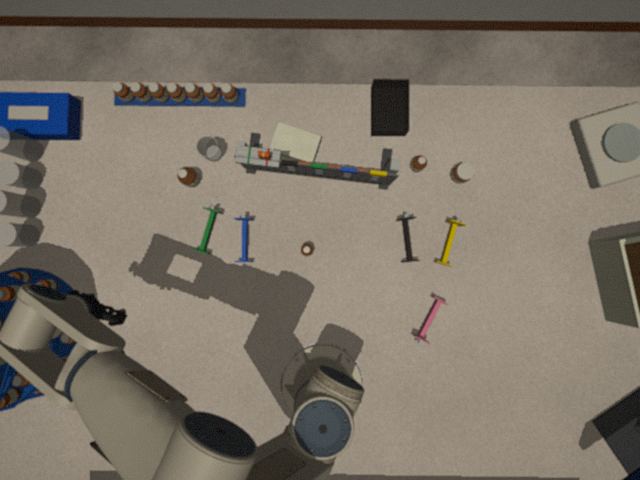

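```bash
python3 - <<'E'
import cv2
a=cv2.imread("pics/top0.png")
cv2.imwrite("pics/c1.png",cv2.resize(a[130:200,225:405],None,fx=4.4,fy=4.4,interpolation=cv2.INTER_CUBIC))
cv2.imwrite("pics/c2.png",cv2.resize(a[190:280,180:480],None,fx=2.6,fy=2.6,interpolation=cv2.INTER_CUBIC))
b=cv2.imread("pics/side0.png")
cv2.imwrite("pics/c3.png",cv2.resize(b[120:310,310:480],None,fx=3.1,fy=3.1,interpolation=cv2.INTER_CUBIC))
E
```

```text
(no output)
```

View pics/c1.png

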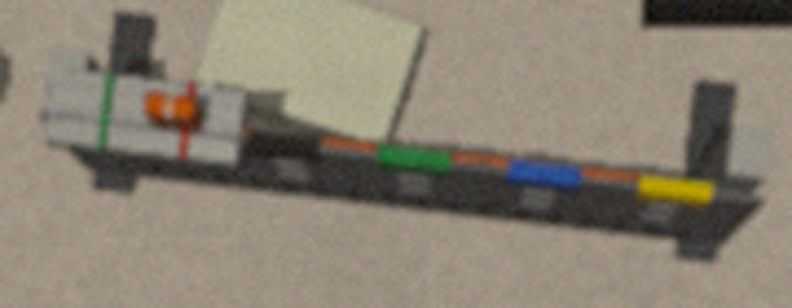

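View pics/c2.png

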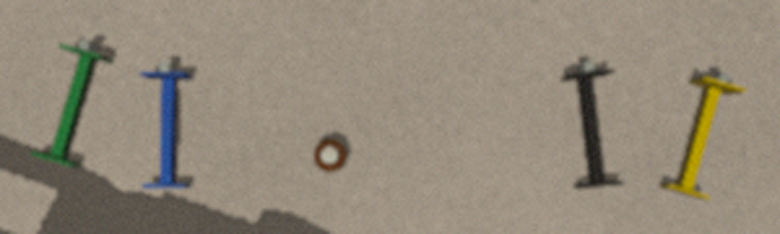

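View pics/c3.png

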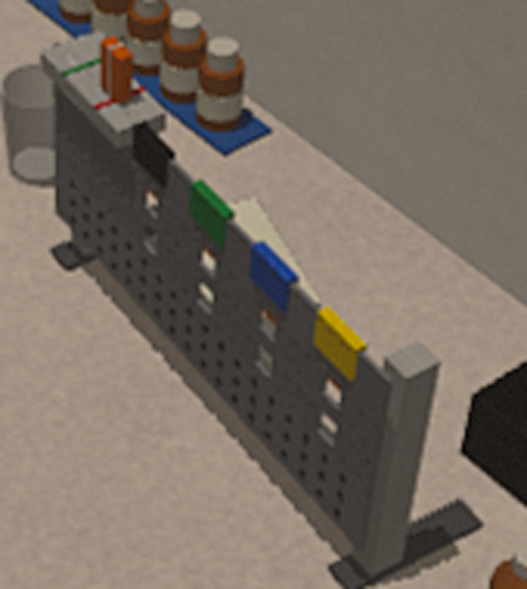

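```bash
cat > h.py <<'E'
import numpy as np, cv2
from rig import sense, grab_frame
def plane(f,uv,z):
    uv=np.atleast_2d(np.asarray(uv,float)); K=f["mtx"];T=f["T"]
    d=np.c_[(uv[:,0]-K[0,2])/K[0,0],(uv[:,1]-K[1,2])/K[1,1],np.ones(len(uv))]@T[:3,:3].T
    return T[:3,3]+d*((z-T[2,3])/d[:,2])[:,None]
def proj(f,P):
    P=np.atleast_2d(P);T=f["T"];c=(P-T[:3,3])@T[:3,:3];c=c@f["mtx"].T
    return c[:,:2]/c[:,2:]
def tri(fs,uvs):
    A=np.zeros((3,3));b=np.zeros(3)
    for f,uv in zip(fs,uvs):
        p=plane(f,uv,0)[0];o=f["T"][:3,3];d=(p-o)/np.linalg.norm(p-o);M=np.eye(3)-np.outer(d,d);A+=M;b+=M@o
    return np.linalg.solve(A,b)
HSV=dict(blue=((105,110,40),(125,255,255)),yellow=((20,130,60),(32,255,255)),green=((55,90,30),(85,255,255)),red=((0,150,60),(4,255,255)),orange=((5,150,120),(14,255,255)))
def mask(f,c):
    h=cv2.cvtColor(f["color"],cv2.COLOR_RGB2HSV)
    if c=="black": return cv2.inRange(h,(0,0,0),(180,255,52))
    return cv2.inRange(h,*HSV[c])
def blobs(f,c,amin=8):
    m=mask(f,c);n,l,s,ce=cv2.connectedComponentsWithStats(m)
    return [(int(s[i,4]),s[i,:4].tolist(),ce[i].round(2).tolist(),l==i) for i in range(1,n) if s[i,4]>=amin]
E
python3 - <<'E'
from h import *
for n in("side","top"):
    f=grab_frame(n)
    for c in list(HSV)+["black"]:
        for b in blobs(f,c,12 if c!="black" else 60): 
            if b[0]<3000:print(n,c,b[0],b[1],b[2])
E
```

```text
side blue 156 [302, 103, 37, 29] [318.91, 117.01]
side blue 213 [353, 144, 44, 26] [376.53, 158.6]
side blue 172 [391, 198, 15, 22] [396.98, 207.87]
side blue 603 [235, 202, 53, 50] [261.54, 228.33]
side yellow 230 [411, 219, 17, 24] [418.6, 230.02]
side yellow 1208 [391, 372, 73, 58] [429.41, 401.56]
side green 13 [330, 139, 12, 5] [335.46, 141.31]
side green 541 [221, 178, 52, 41] [247.77, 201.54]
side green 160 [371, 178, 14, 22] [377.1, 187.94]
side orange 13 [343, 132, 5, 4] [344.85, 133.08]
side orange 21 [346, 135, 7, 4] [348.86, 136.67]
side black 75 [118, 0, 7, 19] [121.44, 8.04]
side black 613 [0, 15, 43, 49] [19.87, 36.22]
side black 297 [52, 20, 50, 27] [78.7, 33.57]
side black 65 [30, 46, 16, 16] [39.32, 54.37]
side black 359 [8, 47, 78, 42] [51.26, 70.83]
side black 141 [52, 59, 37, 25] [74.94, 73.39]
side black 1644 [26, 62, 105, 79] [109.12, 100.9]
side black 184 [0, 77, 13, 44] [4.14, 102.35]
side black 227 [31, 84, 21, 25] [42.17, 95.51]
side black 68 [72, 109, 36, 26] [90.66, 122.9]
side black 83 [1, 116, 19, 23] [10.3, 128.65]
side black 69 [59, 137, 10, 13] [64.5
[... 1769 characters left out ...]
6, 57] [68.84, 296.75]
top black 78 [2, 284, 14, 21] [10.37, 292.83]
top black 87 [48, 336, 20, 25] [57.15, 351.0]
top black 85 [77, 351, 20, 17] [86.16, 357.31]
top black 84 [24, 353, 23, 17] [34.64, 359.94]
top black 373 [319, 365, 44, 25] [339.83, 376.74]
top black 81 [37, 367, 22, 16] [47.27, 373.25]
top black 560 [129, 367, 57, 35] [157.04, 384.63]
top black 69 [66, 368, 11, 33] [69.71, 385.48]
top black 63 [295, 380, 14, 21] [300.41, 388.78]
top black 151 [1, 384, 23, 23] [12.1, 393.22]
top black 2201 [592, 388, 48, 92] [623.23, 431.02]
top black 2046 [183, 412, 74, 46] [218.96, 434.64]
top black 118 [295, 430, 18, 25] [302.36, 443.21]
top black 1139 [247, 447, 60, 33] [276.64, 466.24]
```

```bash
python3 - <<'E'
from h import *
s=grab_frame("side");t=grab_frame("top")
S=dict(green=(377.1,187.94),blue=(396.98,207.87),yellow=(418.6,230.02),black=(358.36,169.67))
T=dict(green=(318.44,165.9),blue=(348.09,169.5),yellow=(378.01,172.93),black=(288.8,163.64))
for c in S: print(c,tri([s,t],[S[c],T[c]]).round(1),plane(s,S[c],224)[0].round(1),plane(t,T[c],228)[0].round(1))
# side clip lower edges and top edges by corner extents
for c in("green","blue","yellow"):
    b=[b for b in blobs(s,c) if abs(b[2][0]-S[c][0])<2][0]
    m=(b[3]*255).astype(np.uint8)
    cn=cv2.findContours(m,cv2.RETR_EXTERNAL,cv2.CHAIN_APPROX_NONE)[0][0][:,0].astype(float)
    print(c,cv2.approxPolyDP(cn.astype(np.int32),2,True)[:,0].tolist())
    cols={};
    for u,v in cn: cols.setdefault(u,[]).append(v)
    lo=[(u,max(v)+.5) for u,v in cols.items()]
    print(" low",plane(s,sorted(lo),207)[:,:2].round(0).tolist())
a=s["color"][:,:,::-1]
cv2.imwrite("pics/d1.png",cv2.resize(a[125:175,320:375],None,fx=12,fy=12,interpolation=cv2.INTER_CUBIC))
a=t["color"][:,:,::-1]
cv2.imwrite("pics/d2.png",cv2.resize(a[135:175,230:295],None,fx=12,fy=12,interpolation=cv2.INTER_CUBIC))
E
```

```text
green [638.7  18.  224.6] [638.2  18.9 224. ] [638.9  17.4 228. ]
blue [629.4 -62.  226.4] [630.3 -59.8 224. ] [629.9 -62.4 228. ]
yellow [ 620.9 -142.5  226. ] [ 621.4 -140.7  224. ] [ 621.5 -142.9  228. ]
black [645.3  97.5 223.2] [645.   96.7 224. ] [644.2  97.3 228. ]
green [[374, 178], [371, 188], [381, 199], [384, 188]]
 low [[638.0, 40.0], [638.0, 36.0], [638.0, 32.0], [635.0, 25.0], [635.0, 21.0], [634.0, 17.0], [634.0, 13.0], [634.0, 9.0], [633.0, 5.0], [633.0, 1.0], [632.0, -3.0], [643.0, 6.0], [659.0, 20.0], [660.0, 19.0]]
blue [[393, 198], [391, 209], [401, 219], [402, 211], [405, 209]]
 low [[629.0, -43.0], [628.0, -47.0], [628.0, -51.0], [628.0, -54.0], [627.0, -58.0], [627.0, -62.0], [627.0, -66.0], [626.0, -70.0], [626.0, -74.0], [626.0, -77.0], [625.0, -81.0], [631.0, -78.0], [648.0, -62.0], [650.0, -63.0], [654.0, -62.0]]
yellow [[415, 219], [412, 221], [411, 230], [423, 242], [427, 230]]
 low [[620.0, -120.0], [619.0, -124.0], [619.0, -128.0], [617.0, -133.0], [616.0, -137.0], [616.0, -141.0], [616.0, -144.0], [615.0, -148.0], [615.0, -151.0], [615.0, -155.0], [614.0, -158.0], [614.0, -162.0], [616.0, -163.0], [620.0, -162.0], [638.0, -146.0], [642.0, -145.0], [643.0, -146.0]]
```

View pics/d1.png

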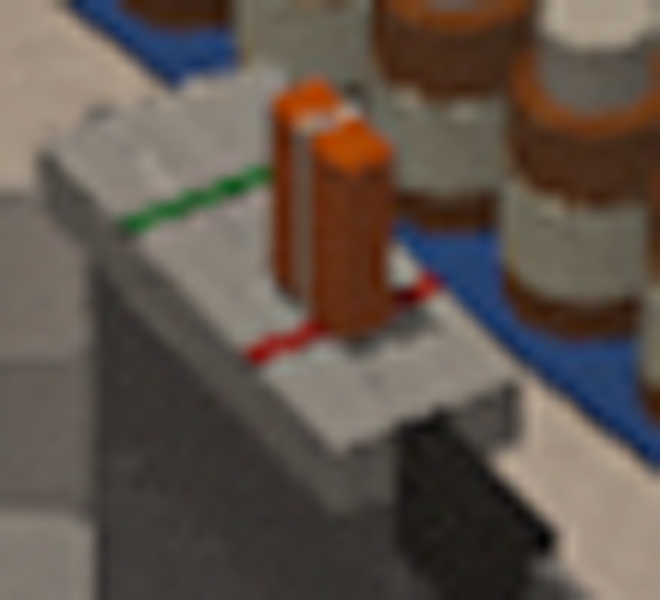

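View pics/d2.png

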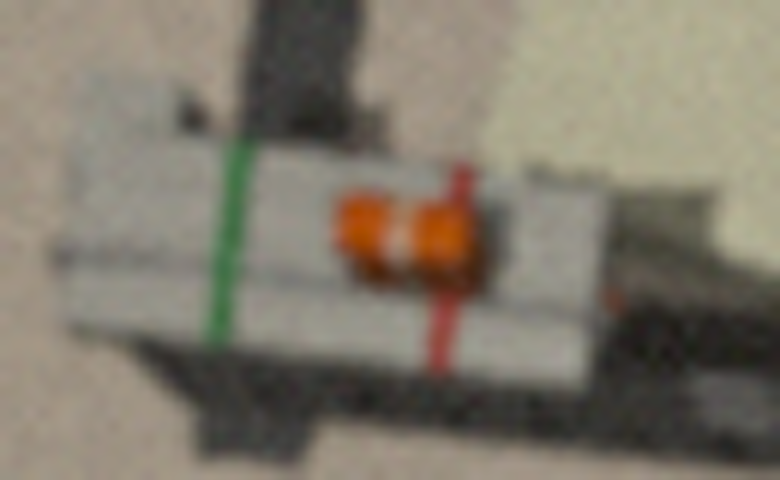

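```bash
python3 - <<'E'
from h import *
s=grab_frame("side");t=grab_frame("top")
g=lambda x,y:(230+x/12-.46,135+y/12-.46)
h=lambda x,y:(320+x/12-.46,125+y/12-.46)
G=plane(t,g(229,245),235)[0];R=plane(t,g(450,268),235)[0];W=plane(t,g(400,228),283)[0]
print("top G,R,W",G.round(1),R.round(1),W.round(1))
Gf=plane(s,h(124,224),235)[0];Rf=plane(s,h(252,355),235)[0];Rb=plane(s,h(436,284),235)[0]
Wt=plane(s,h(325,118),283)[0]
print("side Gfront,Rfront,Rback,W",Gf.round(1),Rf.round(1),Rb.round(1),Wt.round(1))
yaw=-.11;ex=np.array([np.cos(yaw),np.sin(yaw)]);ey=np.array([-np.sin(yaw),np.cos(yaw)]);O=np.array([633.2,-22])
for n,p in dict(G=G,R=R,W=W,Gf=Gf,Rf=Rf,Rb=Rb,Wt=Wt).items(): print(n,((p[:2]-O)@ex).round(1),((p[:2]-O)@ey).round(1))
def hang(f,c,near):
    b=min(blobs(f,c,60),key=lambda b:np.hypot(b[2][0]-near[0],b[2][1]-near[1]))
    v,u=np.nonzero(b[3]);P=plane(f,np.c_[u,v],36)[:,:2];m=P.mean(0)
    w=np.linalg.svd(P-m)[2][0]; w*=np.sign(w[0]); n=np.array([-w[1],w[0]])
    for _ in range(4):
        a=(P-m)@w;k=abs(a)<45; q=P[k];k2=abs((q-q.mean(0))@n)<15;q=q[k2]
        w=np.linalg.svd(q-q.mean(0))[2][0];w*=np.sign(w[0]);n=np.array([-w[1],w[0]]);m=m+n*((q.mean(0)-m)@n)
    a=(P-m)@w
    # end plates in z 0..48/0..70
    return m.round(1),np.arctan2(w[1],w[0]).round(3),a.min().round(1),a.max().round(1),(m+w*(a.max()+a.min())/2).round(1)
for c,a,b in(("green",(206.8,231.8),(247,201)),("blue",(244,238.7),(261,228)),("black",(406,238),(391,356)),("yellow",(449,241),(429,401))):
    print(c,hang(t,c,a),hang(s,c,b))
E
```

```text
top G,R,W [665.2 205.  235. ] [660.6 155.5 235. ] [659.5 160.9 283. ]
side Gfront,Rfront,Rback,W [644.4 209.4 235. ] [638.9 159.  235. ] [683.  154.2 235. ] [659.7 162.3 283. ]
G 6.9 229.2
R 7.7 179.4
W 6.0 184.7
Gf -14.3 231.2
Rf -14.2 180.5
Rb 30.2 180.6
Wt 6.1 186.1
green (array([466. , 359.2]), np.float64(-0.275), np.float64(-63.2), np.float64(71.6), array([470.1, 358. ])) (array([465.3, 344.9]), np.float64(0.035), np.float64(-78.5), np.float64(95.1), array([473.6, 345.2]))
blue (array([446.3, 244.6]), np.float64(0.017), np.float64(-68.2), np.float64(63.9), array([444.2, 244.5])) (array([441.1, 234.8]), np.float64(0.319), np.float64(-85.2), np.float64(100.5), array([448.4, 237.2]))
black (array([ 452.5, -254.3]), np.float64(0.122), np.float64(-66.6), np.float64(64.6), array([ 451.5, -254.4])) (array([ 454.6, -264.8]), np.float64(0.123), np.float64(-85.2), np.float64(82.7), array([ 453.3, -265. ]))
yellow (array([ 447.2, -384.2]), np.float64(-0.277), np.float64(-73.2), np.float64(67.7), array([ 444.5, -383.4])) (array([ 443.9, -394.5]), np.float64(-0.282), np.float64(-80.9), np.float64(77.2), array([ 442.1, -394. ]))
```

```bash
cat >> h.py <<'E'
from scipy.spatial.transform import Rotation as Ro
def go(x,y,z,yaw):
    "world TCP target, tool down -> tool-frame delta"
    st=sense();p=np.array(st["eef_pos"]);R=Ro.from_euler('xyz',st["tcp_rot"])
    Rt=Ro.from_euler('xyz',[np.pi,0,yaw]); w=(R.inv()*Rt).as_rotvec()
    print("t",round(st["clock"],2),"pos",p.round(1),"rot",np.round(st["tcp_rot"],3),"F",np.round(st["contact_force"],1),"op",round(st["opening"],3),"q1,q6",round(st["qpos"][0],2),round(st["qpos"][5],2))
    print("w",w.round(3),"d now",R.inv().apply(np.array([x,y,z])-p).round(1),"d after turn",Rt.inv().apply(np.array([x,y,z])-p).round(1))
E
python3 -m creep '[[0,0,0.124,0,0,-10,0],[0,0,0.124,0,0,-10,0],[0,0,0.124,0,0,-10,0],[0,0,0.124,0,0,-10,0],[0,0,0.124,0,0,-10,0],[0,0,0.124,0,0,-10,0],[0,0,0.124,0,0,-10,0],[0,0,0.124,0,0,-10,0],[0,0,0.124,0,0,-10,0],[0,0,0.124,0,0,-10,0]]'
python3 -c "
from h import *
go(659.6,161.5,500,1.461)"
```

```text
clock: 1.23
eef_pos: [262.9, 566.1, 505.7]
tcp_rot: [-3.14, 0.006, 1.455]
contact_force: [-0.7, -0.8, -0.1]
opening: 0.997
t 1.23 pos [262.9 566.1 505.7] rot [-3.14   0.006  1.455] F [-0.7 -0.8 -0.1] op 0.997 q1,q6 1.13 1.25
w [-0.002  0.006 -0.006] d now [-355.9  440.9    7. ] d after turn [-358.7  438.6    5.7]
```

```bash
python3 -m creep '[[0,0,0,-24,29.5,0,0],[0,0,0,-24,29.5,0,0],[0,0,0,-24,29.5,0,0],[0,0,0,-24,29.5,0,0],[0,0,0,-24,29.5,0,0],[0,0,0,-24,29.5,0,0],[0,0,0,-24,29.5,0,0],[0,0,0,-24,29.5,0,0],[0,0,0,-24,29.5,0,0],[0,0,0,-24,29.5,0,0]]'
python3 -m creep '[[0,0,0,-24,29.5,0,0],[0,0,0,-24,29.5,0,0],[0,0,0,-24,29.5,0,0],[0,0,0,-24,29.5,0,0],[0,0,0,-12,14,0,0],[0,0,0,0,0,0,0]]'
python3 -c "
from h import *
go(659.6,161.5,422,1.461)"
```

```text
clock: 2.07
eef_pos: [530.8, 285.0, 509.5]
tcp_rot: [-3.142, -0.003, 1.453]
contact_force: [0.6, 1.0, 0.2]
opening: 0.999
clock: 2.57
eef_pos: [658.0, 148.6, 509.0]
tcp_rot: [3.139, -0.002, 1.448]
contact_force: [-0.2, -0.5, -0.6]
opening: 0.999
t 2.57 pos [658.  148.6 509. ] rot [ 3.139e+00 -2.000e-03  1.448e+00] F [-0.2 -0.5 -0.6] op 0.999 q1,q6 0.22 0.34
w [ 0.003 -0.002 -0.013] d now [12.8 -0.2 87.1] d after turn [13.   0.2 87. ]
```

```bash
python3 -m creep '[[0,0,-0.013,13,0,0,0],[0,0,0,0,0,25,0],[0,0,0,0,0,25,0],[0,0,0,0,0,25,0],[0,0,0,0,0,11,0],[0,0,0,0,0,0,0]]'
python3 -c "
from h import *
go(659.6,161.5,422,1.461)
t=grab_frame('top');s=grab_frame('side')
a=t['color'][125:185,220:300,::-1];b=s['color'][110:170,310:390,::-1]
cv2.imwrite('pics/e1.png',np.hstack([cv2.resize(i,None,fx=5,fy=5,interpolation=cv2.INTER_CUBIC) for i in(a,b)]))"
```

```text
clock: 3.07
eef_pos: [658.9, 167.1, 422.0]
tcp_rot: [3.137, -0.005, 1.463]
contact_force: [-0.3, -0.1, -0.5]
opening: 1.0
t 3.07 pos [658.9 167.1 422. ] rot [ 3.137 -0.005  1.463] F [-0.3 -0.1 -0.5] op 1.0 q1,q6 0.25 0.35
w [ 0.005 -0.005  0.002] d now [-5.5  1.3 -0.1] d after turn [-5.5  1.3 -0. ]
```

View pics/e1.png

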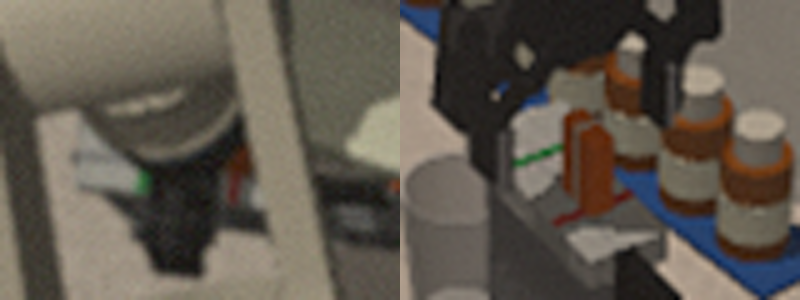

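```bash
python3 -m creep '[[0,0,0,-5,1,0,0],[0,0,0,0,0,0,0.5],[0,0,0,0,0,0,1],[0,0,0,0,0,0,1],[0,0,0,0,0,0,1],[0,0,0,0,0,0,1],[0,0,0,0,0,0,1],[0,0,0,0,0,0,1],[0,0,0,0,0,0,1],[0,0,0,0,0,0,1]]' 30
python3 -c "
from h import *
go(659.6,161.5,422,1.461)"
```

```text
clock: 4.0
eef_pos: [659.0, 162.7, 432.3]
tcp_rot: [3.132, -0.01, 1.463]
contact_force: [0.1, -0.0, 1.0]
opening: 0.158
t 4.0 pos [659.  162.7 432.3] rot [ 3.132 -0.01   1.463] F [ 0.1 -0.   1. ] op 0.158 q1,q6 0.24 0.34
w [ 0.01  -0.01   0.002] d now [-1.2  0.6 10.3] d after turn [-1.1  0.7 10.3]
```

```bash
python3 -m creep '[[0,0,0,0,0,0,0.7],[-0.005,0,0,0,0,5,0.7],[0,0,0,0,0,5,0.7],[0,0,0,0,0,0,0.7],[0,0,0,0,0,0,1],[0,0,0,0,0,0,1],[0,0,0,0,0,0,1]]' 30
python3 -c "
from h import *
go(659.6,161.5,422,1.461)"
```

```text
clock: 4.58
eef_pos: [658.6, 162.7, 421.2]
tcp_rot: [3.129, -0.009, 1.463]
contact_force: [3.3, -0.3, -1.1]
opening: 0.159
t 4.58 pos [658.6 162.7 421.2] rot [ 3.129 -0.009  1.463] F [ 3.3 -0.3 -1.1] op 0.159 q1,q6 0.24 0.35
w [ 0.012 -0.009  0.002] d now [-1.1  1.1 -0.8] d after turn [-1.1  1.1 -0.8]
```

```bash
python3 -m creep '[[0,0,0,6,0,0,1],[0,0,0,6,0,0,1],[0,0,0,6,0,0,1],[0,0,0,6,0,0,1],[0,0,0,6,0,0,1],[0,0,0,6,0,0,1],[0,0,0,4,0,0,1]]' 30
python3 -c "
from h import *
go(659.6,161.5,422,1.461)"
python3 -m creep '[[0,0,0,2,0,0,1],[0,0,0,2,0,0,1],[0,0,0,2,0,0,1]]'
```

```text
clock: 5.17
eef_pos: [663.4, 205.2, 421.2]
tcp_rot: [3.13, -0.007, 1.462]
contact_force: [0.9, -2.7, 0.9]
opening: 0.156
t 5.17 pos [663.4 205.2 421.2] rot [ 3.13  -0.007  1.462] F [ 0.9 -2.7  0.9] op 0.156 q1,q6 0.3 0.41
w [ 0.011 -0.007  0.001] d now [-43.9   1.   -1.1] d after turn [-43.9   1.   -0.8]
clock: 5.42
eef_pos: [664.0, 209.1, 421.1]
tcp_rot: [3.131, 0.003, 1.463]
contact_force: [-1.1, -12.3, 5.3]
opening: 0.159
```

```bash
python3 -m creep '[[0,0,0,3,0,0,1],[0,0,0,3,0,0,1],[0,0,0,2,0,0,1]]'
python3 -m creep '[[0,0,0,0,0,0,0.5],[0,0,0,0,0,0,0.3],[0,0,0,0,0,0,0.3],[0,0,0,0,0,-25,0.3],[0,0,0,0,0,-30,0.3],[0,0,0,0,0,-30,0.3],[0,0,0,0,0,0,0.3]]'
python3 - <<'E'
from h import *
go(468,358.5,450,2.867)
t=grab_frame('top');s=grab_frame('side')
a=t['color'][125:185,220:300,::-1];b=s['color'][110:170,310:390,::-1]
cv2.imwrite('pics/e2.png',np.hstack([cv2.resize(i,None,fx=5,fy=5,interpolation=cv2.INTER_CUBIC) for i in(a,b)]))
E
```

```text
clock: 5.67
eef_pos: [664.6, 211.5, 421.1]
tcp_rot: [3.133, 0.018, 1.461]
contact_force: [-1.8, -8.5, 2.7]
opening: 0.156
clock: 6.25
eef_pos: [664.0, 215.2, 506.5]
tcp_rot: [3.135, 0.016, 1.463]
contact_force: [0.4, -0.2, 1.1]
opening: 0.701
t 6.25 pos [664.  215.2 506.5] rot [3.135 0.016 1.463] F [ 0.4 -0.2  1.1] op 0.701 q1,q6 0.32 0.43
w [-0.006  0.018 -1.404] d now [ 122.1 -210.7   53.2] d after turn [227.5  84.7  56.5]
```

View pics/e2.png

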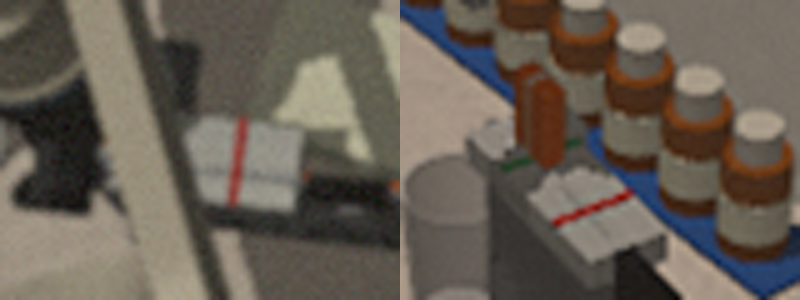

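```bash
python3 -m creep '[[0,0,-0.124,0,0,0,0.3],[0,0,-0.124,0,0,0,0.3],[0,0,-0.124,0,0,0,0.3],[0,0,-0.124,0,0,0,0.3],[0,0,-0.124,0,0,0,0.3],[0,0,-0.124,0,0,0,0.3],[0,0,-0.124,0,0,0,0.3],[0,0,-0.124,0,0,0,0.3],[0,0,-0.124,0,0,0,0.3],[0,0,-0.124,0,0,0,0.3]]'
python3 - <<'E'
from h import *
go(468,358.5,450,2.867)
t=grab_frame('top');s=grab_frame('side')
a=t['color'][130:280,170:480,::-1];b=s['color'][110:170,310:390,::-1]
cv2.imwrite('pics/e3.png',cv2.resize(a,None,fx=2.5,fy=2.5,interpolation=cv2.INTER_CUBIC))
cv2.imwrite('pics/e4.png',cv2.resize(b,None,fx=8,fy=8,interpolation=cv2.INTER_CUBIC))
E
```

```text
clock: 7.18
eef_pos: [661.3, 217.0, 485.9]
tcp_rot: [-3.116, -0.006, 2.715]
contact_force: [0.5, 0.5, -0.3]
opening: 0.701
t 7.18 pos [661.3 217.  485.9] rot [-3.116 -0.006  2.715] F [ 0.5  0.5 -0.3] op 0.701 q1,q6 0.32 -0.82
w [-0.025 -0.008 -0.152] d now [234.3  49.8  36.1] d after turn [224.4  83.8  35.9]
```

View pics/e3.png

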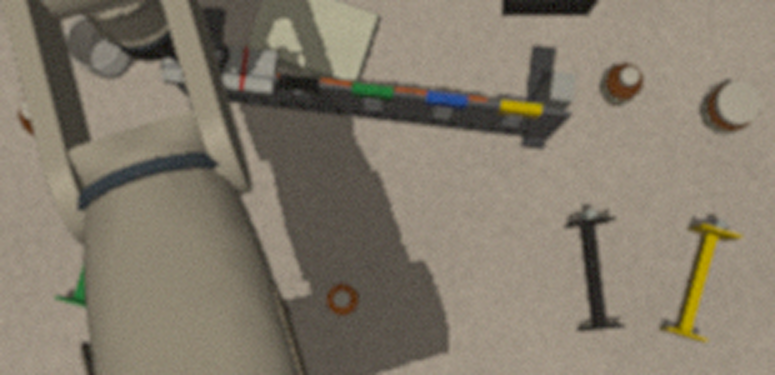

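View pics/e4.png

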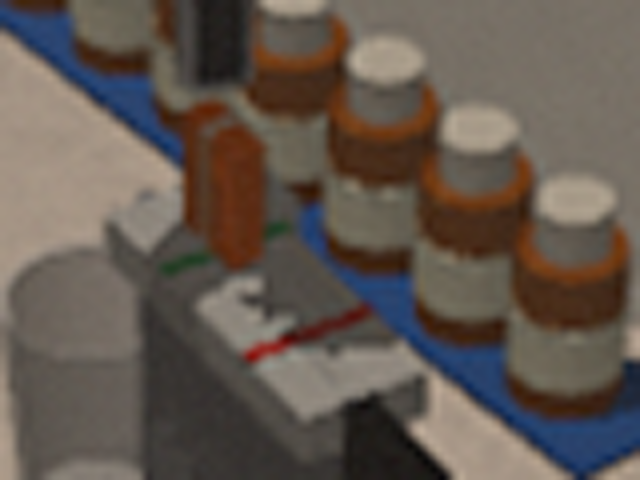

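```bash
python3 - <<'E'
from h import *
s=grab_frame("side")
h=lambda x,y:(310+x/8-.44,110+y/8-.44)
ey=np.array([-np.sin(-.11),np.cos(-.11)]);O=np.array([633.2,-22])
for n,x,y,z in(("W",217,124,283),("Gf",165,269,235),("Gb",288,227,235),("Rf",248,357,235),("Rb",370,310,235)):
    print(n,((plane(s,h(x,y),z)[0,:2]-O)@ey).round(1))
E
python3 -m creep '[[-0.025,-0.008,-0.12,20,5,0,0.2],[0,0,-0.032,25,6,0,0.2],[0,0,0,25,9,0,0.2],[0,0,0,25,9,0,0.2],[0,0,0,25,9,0,0.2],[0,0,0,25,9,0,0.2],[0,0,0,25,9,0,0.2],[0,0,0,25,9,0,0.2],[0,0,0,20,9,0,0.2],[0,0,0,0,0,0,0.2]]'
python3 - <<'E'
from h import *
go(468,358.5,450,2.867)
s=grab_frame('side')
b=s['color'][120:280,170:370,::-1]
cv2.imwrite('pics/e5.png',cv2.resize(b,None,fx=4,fy=3.7,interpolation=cv2.INTER_CUBIC))
E
```

```text
W 230.7
Gf 230.9
Gb 229.1
Rf 180.3
Rb 180.3
clock: 8.17
eef_pos: [472.4, 358.5, 480.0]
tcp_rot: [-3.14, -0.003, 2.809]
contact_force: [0.1, -1.0, 0.4]
opening: 0.801
t 8.17 pos [472.4 358.5 480. ] rot [-3.140e+00 -3.000e-03  2.809e+00] F [ 0.1 -1.   0.4] op 0.801 q1,q6 0.65 -0.59
w [-0.002 -0.003 -0.058] d now [ 4.1 -1.4 30. ] d after turn [ 4.3 -1.2 30. ]
```

View pics/e5.png

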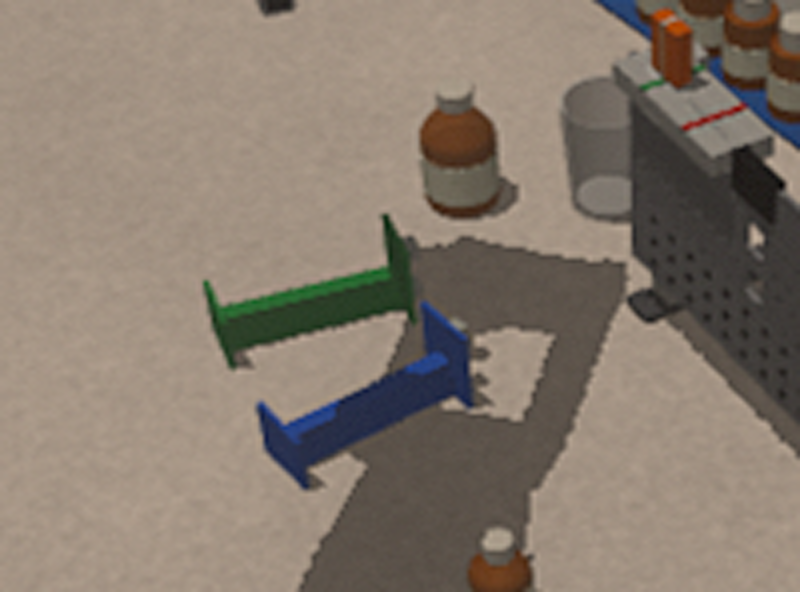

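```bash
python3 - <<'E'
from h import *
s=grab_frame("side")
h=lambda x,y:(170+x/4-.4,120+y/3.7-.4)
for n,a,b in(("green",(222,315),(393,272)),("blue",(293,432),(447,355))):
    A=plane(s,h(*a),36)[0];B=plane(s,h(*b),36)[0];print(n,A.round(1),B.round(1),((A+B)/2).round(1),np.arctan2(*(B-A)[1::-1]).round(3),np.linalg.norm(B-A).round(1))
E
python3 -m creep '[[0,0,-0.058,4,-1,30,0.2],[0,0,0,0,0,35,0.2],[0,0,0,0,0,35,0.2],[0,0,0,0,0,35,0.2],[0,0,0,0,0,35,0.2],[0,0,0,0,0,35,0.2],[0,0,0,0,0,35,0.2],[0,0,0,0,0,0,0.2]]'
python3 -c "
from h import *
go(467,358.5,182,2.867)"
```

```text
green [409.5 374.3  36. ] [527.8 342.7  36. ] [468.7 358.5  36. ] -0.262 122.4
blue [385.5 242.6  36. ] [507.8 245.9  36. ] [446.6 244.2  36. ] 0.027 122.3
clock: 8.93
eef_pos: [479.1, 353.3, 234.2]
tcp_rot: [3.135, 0.009, 2.846]
contact_force: [-1.0, -1.2, 0.0]
opening: 0.799
t 8.93 pos [479.1 353.3 234.2] rot [3.135 0.009 2.846] F [-1.  -1.2  0. ] op 0.799 q1,q6 0.63 -0.64
w [ 0.007  0.009 -0.021] d now [13.5  1.1 52.1] d after turn [13.   1.7 52.2]
```

```bash
python3 -m creep '[[0,0,-0.02,11,1,10,0.2],[0,0,0,0,0,20,0.2],[0,0,0,0,0,20,0.2],[0,0,0,0,0,0,0.2]]'
python3 -c "
from h import *
go(468,358.5,181,2.873)"
```

```text
clock: 9.27
eef_pos: [473.3, 356.0, 185.1]
tcp_rot: [3.135, 0.01, 2.857]
contact_force: [-1.6, -0.5, 0.6]
opening: 0.802
t 9.27 pos [473.3 356.  185.1] rot [3.135 0.01  2.857] F [-1.6 -0.5  0.6] op 0.802 q1,q6 0.64 -0.64
w [ 0.006  0.01  -0.016] d now [5.9 0.9 4. ] d after turn [5.8 1.  4.1]
```

```bash
python3 -m creep '[[0.006,0.01,-0.016,6,1,4,0.2],[0,0,0,0,0,0,0.2],[0,0,0,0,0,0,0.6],[0,0,0,0,0,0,1],[0,0,0,0,0,0,1],[0,0,0,0,0,0,1],[0,0,0,0,0,0,1],[0,0,0,0,0,0,1],[0,0,0,0,0,0,1]]' 60
python3 -c "
from h import *
go(468,358.5,181,2.873)"
```

```text
clock: 10.02
eef_pos: [471.4, 359.9, 189.5]
tcp_rot: [3.134, 0.005, 2.87]
contact_force: [-0.2, 0.0, -3.7]
opening: 0.146
t 10.02 pos [471.4 359.9 189.5] rot [3.134 0.005 2.87 ] F [-0.2  0.  -3.7] op 0.146 q1,q6 0.65 -0.65
w [ 0.007  0.005 -0.003] d now [ 3.  -2.3  8.5] d after turn [ 2.9 -2.2  8.5]
```

```bash
python3 -m creep '[[0,0,0,0,0,0,1],[0,0,0,0,0,0,1]]'; python3 -m creep '[[0,0,0,0,0,3,1],[0,0,0,0,0,0,1]]';python3 -m creep '[[0,0,0,0,0,3,1],[0,0,0,0,0,0,1]]'
```

```text
clock: 10.18
eef_pos: [471.2, 359.7, 189.1]
tcp_rot: [3.135, 0.004, 2.87]
contact_force: [0.5, -1.1, -0.1]
opening: 0.146
clock: 10.35
eef_pos: [471.4, 360.0, 190.0]
tcp_rot: [3.135, 0.004, 2.87]
contact_force: [-0.5, 0.2, -3.2]
opening: 0.147
clock: 10.52
eef_pos: [471.8, 360.4, 189.5]
tcp_rot: [3.134, 0.005, 2.87]
contact_force: [-0.1, 0.6, -3.2]
opening: 0.147
```

```bash
python3 -m creep '[[0,0,0,0,0,6,1],[0,0,0,0,0,0,1],[0,0,0,0,0,0,1]]';python3 -m creep '[[0,0,0,0,0,6,1],[0,0,0,0,0,6,1],[0,0,0,0,0,0,1]]'
```

```text
clock: 10.77
eef_pos: [473.0, 361.0, 188.1]
tcp_rot: [3.131, 0.008, 2.87]
contact_force: [-0.5, 0.4, -2.7]
opening: 0.151
clock: 11.02
eef_pos: [474.4, 361.3, 183.6]
tcp_rot: [3.13, 0.01, 2.871]
contact_force: [-0.7, 0.1, -3.0]
opening: 0.149
```

```bash
python3 -m creep '[[0,0,0,0,0,3,1],[0,0,0,0,0,3,1]]';python3 -m creep '[[0,0,0,0,0,3,1],[0,0,0,0,0,3,1]]'; python3 -m creep '[[0,0,0,0,0,3,1],[0,0,0,0,0,0,1]]'
```

```text
clock: 11.18
eef_pos: [474.9, 361.7, 182.3]
tcp_rot: [3.13, 0.011, 2.871]
contact_force: [-18.8, -13.8, 71.8]
opening: 0.146
clock: 11.35
eef_pos: [474.9, 361.8, 182.4]
tcp_rot: [3.13, 0.011, 2.871]
contact_force: [-12.8, -8.6, 48.3]
opening: 0.145
clock: 11.52
eef_pos: [474.9, 361.8, 183.2]
tcp_rot: [3.13, 0.011, 2.872]
contact_force: [0.7, 1.1, -3.1]
opening: 0.151
```

```bash
python3 -m creep '[[0,0,0,0,0,-15,1],[0,0,0,0,0,-25,1],[0,0,0,0,0,-30,1],[0,0,0,0,0,-30,1],[0,0,0,0,0,-30,1],[0,0,-0.06,0,0,-5,1],[0,0,-0.06,0,0,0,1],[0,0,-0.04,0,0,0,1],[0,0,0,0,0,0,1]]'
python3 -c "
from h import *
go(547.2,27.8,320,3.032)"
```

```text
clock: 12.27
eef_pos: [471.6, 359.8, 314.2]
tcp_rot: [3.14, 0.004, 3.038]
contact_force: [0.2, -0.0, -3.6]
opening: 0.144
t 12.27 pos [471.6 359.8 314.2] rot [3.14  0.004 3.038] F [ 0.2 -0.  -3.6] op 0.144 q1,q6 0.65 -0.82
w [0.002 0.004 0.006] d now [-109.4 -322.4   -6. ] d after turn [-111.5 -321.7   -5.8]
```

```bash
python3 -m creep '[[0,0,0,-8,-20,0,1],[0,0,0,-11,-32,-1,1],[0,0,0,-11,-32,-1,1],[0,0,0,-11,-32,-1,1],[0,0,0,-11,-32,-1,1],[0,0,0,-11,-32,0,1],[0,0,0,-11,-32,0,1],[0,0,0,-11,-32,0,1],[0,0,0,-10,-30,0,1],[0,0,0,0,0,0,1]]'
python3 -c "
from h import *
go(547.2,27.8,308,3.032)"
```

```text
clock: 13.1
eef_pos: [536.7, 67.2, 306.0]
tcp_rot: [-3.139, -0.007, 3.03]
contact_force: [-0.2, -0.3, -3.4]
opening: 0.145
t 13.1 pos [536.7  67.2 306. ] rot [-3.139 -0.007  3.03 ] F [-0.2 -0.3 -3.4] op 0.145 q1,q6 0.12 -1.34
w [-0.002 -0.007 -0.002] d now [-14.8 -38.   -2. ] d after turn [-14.7 -38.   -2. ]
```

```bash
python3 -m creep '[[-0.002,-0.007,0,-6,-16,-2,1],[0,0,0,-6,-16,0,1],[0,0,0,-2,-6,0,1],[0,0,0,0,0,0,1]]'
python3 - <<'E'
from h import *
go(547.2,27.8,307,3.032)
t=grab_frame('top');s=grab_frame('side')
a=t['color'][130:240,240:400,::-1];b=s['color'][130:290,300:460,::-1]
cv2.imwrite('pics/f1.png',cv2.resize(b,None,fx=3.7,fy=3.7,interpolation=cv2.INTER_CUBIC))
cv2.imwrite('pics/f2.png',cv2.resize(a,None,fx=4.5,fy=4.5,interpolation=cv2.INTER_CUBIC))
E
```

```text
clock: 13.43
eef_pos: [545.9, 24.1, 303.4]
tcp_rot: [-3.141, -0.006, 3.02]
contact_force: [0.5, 0.0, -3.4]
opening: 0.153
t 13.43 pos [545.9  24.1 303.4] rot [-3.141 -0.006  3.02 ] F [ 0.5  0.  -3.4] op 0.153 q1,q6 0.04 -1.41
w [-0.001 -0.006 -0.012] d now [-0.8  3.8 -3.6] d after turn [-0.9  3.8 -3.6]
```

View pics/f1.png

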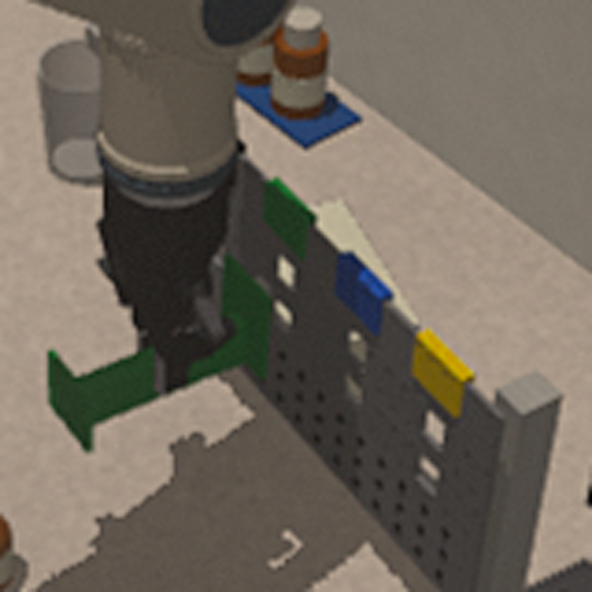

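View pics/f2.png

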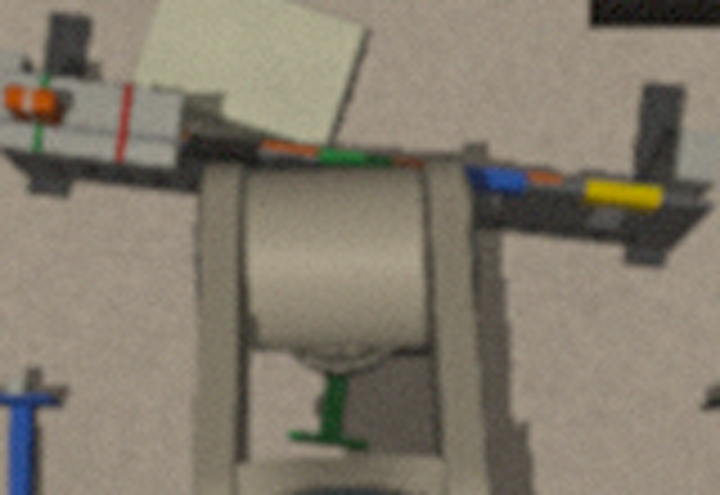

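```bash
cat >> h.py <<'E'
YAW=-.11;EX=np.array([np.cos(YAW),np.sin(YAW)]);EY=np.array([-np.sin(YAW),np.cos(YAW)]);O=np.array([633.2,-22.])
def pan(p): p=np.asarray(p)[...,:2]-O; return np.c_[p@EX,p@EY].round(1)
def xplane(f,uv,px):
    "ray onto panel plane x=px -> (panel y, z)"
    o=f["T"][:3,3];d=plane(f,uv,0)[0]-o;n=np.r_[EX,0]
    q=o+d*((px-(o[:2]-O)@EX)/(d@n));return ((q[:2]-O)@EY).round(1),q[2].round(1)
E
python3 - <<'E'
from h import *
s=grab_frame('side');g=lambda x,y:(300+x/3.7-.37,130+y/3.7-.37)
print("tcp",pan(sense()["eef_pos"]))
for n,p in (("tl",(228,254)),("tr",(271,284)),("br",(262,380))): print("plate",n,xplane(s,g(*p),-29))
for n,p in (("gu",(286,271)),("gl",(283,314)),("bu",(357,344)),("bl",(353,390)),("yu",(435,428)),("yl",(430,470)),("gclip l",(266,214)),("gclip r",(307,252)),("bclip l",(338,288)),("bclip r",(377,330)),("y l",(414,370)),("y r",(461,414))): print(n,xplane(s,g(*p),0))
E
```

```text
tcp [[-92.2  37.7]]
plate tl (np.float64(61.5), np.float64(189.4))
plate tr (np.float64(12.7), np.float64(202.5))
plate br (np.float64(16.4), np.float64(113.3))
gu (np.float64(37.4), np.float64(179.8))
gl (np.float64(37.6), np.float64(141.1))
bu (np.float64(-41.6), np.float64(181.0))
bl (np.float64(-42.2), np.float64(140.4))
yu (np.float64(-123.0), np.float64(179.4))
yl (np.float64(-123.8), np.float64(142.4))
gclip l (np.float64(62.9), np.float64(209.2))
gclip r (np.float64(16.6), np.float64(212.7))
bclip l (np.float64(-17.7), np.float64(209.5))
bclip r (np.float64(-59.4), np.float64(208.2))
y l (np.float64(-97.6), np.float64(206.9))
y r (np.float64(-143.5), np.float64(210.3))
```

```bash
python3 -m creep '[[0,-0.006,-0.012,0,2.5,-3.5,1],[0,0,0,0,0,0,1]]'
python3 -c "
from h import *
go(547.2,27.8,306.5,3.032);print(pan(sense()['eef_pos']))"
```

```text
clock: 13.75
eef_pos: [545.7, 29.8, 307.2]
tcp_rot: [-3.141, 0.0, 3.036]
contact_force: [-0.5, 0.3, -3.4]
opening: 0.147
t 13.75 pos [545.7  29.8 307.2] rot [-3.141  0.     3.036] F [-0.5  0.3 -3.4] op 0.147 q1,q6 0.05 -1.41
w [-0.     0.     0.004] d now [-1.7 -1.8  0.7] d after turn [-1.7 -1.8  0.7]
[[-92.7  41.9]]
```

```bash
python3 -m creep '[[0,0,0.003,-4,-1.5,0,1],[0,0,0,-4,0,0,1],[0,0,0,-4,0,0,1],[0,0,0,0,0,0,1]]'
python3 -c "
from h import *
go(547.2,27.8,306.5,3.032);print(pan(sense()['eef_pos']))"
```

```text
clock: 14.08
eef_pos: [558.5, 29.0, 307.9]
tcp_rot: [3.141, 0.002, 3.036]
contact_force: [-0.7, -0.2, -3.2]
opening: 0.147
t 14.08 pos [558.5  29.  307.9] rot [3.141e+00 2.000e-03 3.036e+00] F [-0.7 -0.2 -3.2] op 0.147 q1,q6 0.05 -1.42
w [0.    0.002 0.004] d now [11.1 -2.4  1.4] d after turn [11.1 -2.5  1.4]
[[-79.8  42.5]]
```

```bash
python3 -m creep '[[0,0,0.004,0,-2.5,1,1],[0,0,0,0,0,0,1]]'
python3 -m creep '[[0,0,0,-3,0,0.5,1],[0,0,0,-3,0,0,1],[0,0,0,0,0,0,1]]'
python3 -c "
from h import *
go(547.2,27.8,306.5,3.032);print(pan(sense()['eef_pos']))"
```

```text
clock: 14.25
eef_pos: [558.7, 26.5, 306.8]
tcp_rot: [3.141, 0.002, 3.031]
contact_force: [-0.2, -0.5, -2.7]
opening: 0.151
clock: 14.5
eef_pos: [565.0, 25.4, 306.1]
tcp_rot: [3.141, 0.001, 3.031]
contact_force: [-0.6, -0.4, -2.3]
opening: 0.145
t 14.5 pos [565.   25.4 306.1] rot [3.141e+00 1.000e-03 3.031e+00] F [-0.6 -0.4 -2.3] op 0.145 q1,q6 0.04 -1.42
w [ 0.     0.001 -0.001] d now [17.9  0.4 -0.5] d after turn [17.9  0.4 -0.4]
[[-73.   39.7]]
```

```bash
python3 -m creep '[[0,0,0,-3,0,0,1],[0,0,0,-2,0,0,1]]'; python3 -m creep '[[0,0,0,-2,0,0,1],[0,0,0,0,0,0,1]]';  python3 -m creep '[[0,0,0,-2,0,0,1],[0,0,0,0,0,0,1]]'
python3 -c "
from h import *
go(547.2,27.8,306.5,3.032);print(pan(sense()['eef_pos']))"
```

```text
clock: 14.67
eef_pos: [570.1, 24.7, 305.9]
tcp_rot: [3.141, 0.001, 3.031]
contact_force: [0.3, -0.5, -1.7]
opening: 0.147
clock: 14.83
eef_pos: [572.7, 24.4, 305.9]
tcp_rot: [3.141, 0.001, 3.03]
contact_force: [0.6, -0.2, -3.2]
opening: 0.147
clock: 15.0
eef_pos: [573.3, 24.3, 305.1]
tcp_rot: [-3.141, -0.005, 3.031]
contact_force: [-0.3, -0.4, -3.6]
opening: 0.148
t 15.0 pos [573.3  24.3 305.1] rot [-3.141 -0.005  3.031] F [-0.3 -0.4 -3.6] op 0.148 q1,q6 0.04 -1.42
w [-0.    -0.005 -0.001] d now [26.3  0.6 -1.3] d after turn [26.3  0.6 -1.4]
[[-64.6  39.4]]
```

```bash
python3 -m creep '[[0,0,0,-1.5,0,0,1]]'; python3 -m creep '[[0,0,0,-0.5,0,3,1],[0,0,0,-0.5,0,3,1],[0,0,0,0,0,0,1]]'
python3 -c "
from h import *
go(547.2,27.8,292.5,3.032);print(pan(sense()['eef_pos']))"
```

```text
clock: 15.08
eef_pos: [574.1, 24.1, 304.7]
tcp_rot: [-3.141, -0.007, 3.031]
contact_force: [-5.7, 0.9, -1.2]
opening: 0.149
clock: 15.33
eef_pos: [574.1, 24.1, 298.3]
tcp_rot: [-3.141, -0.01, 3.031]
contact_force: [-1.4, -0.3, -3.9]
opening: 0.148
t 15.33 pos [574.1  24.1 298.3] rot [-3.141 -0.01   3.031] F [-1.4 -0.3 -3.9] op 0.148 q1,q6 0.04 -1.42
w [-0.001 -0.01  -0.001] d now [27.1  0.7  6. ] d after turn [27.2  0.7  5.8]
[[-63.8  39.4]]
```

```bash
python3 -m creep '[[0,0,0,0,0,2,1],[0,0,0,0,0,1.5,1]]'; python3 -m creep '[[0,0,0,0,0,1.5,1]]';python3 -m creep '[[0,0,0,0,0,1,1]]';python3 -m creep '[[0,0,0,0,0,1,1]]'
python3 -c "
from h import *
go(547.2,27.8,292.5,3.032);print(pan(sense()['eef_pos']))"
```

```text
clock: 15.5
eef_pos: [574.3, 24.2, 294.8]
tcp_rot: [-3.141, -0.01, 3.031]
contact_force: [-3.5, -0.0, -1.2]
opening: 0.149
clock: 15.58
eef_pos: [574.4, 24.2, 293.3]
tcp_rot: [-3.141, -0.009, 3.031]
contact_force: [-3.3, 1.3, 4.8]
opening: 0.146
clock: 15.67
eef_pos: [574.6, 24.2, 292.8]
tcp_rot: [-3.141, -0.009, 3.031]
contact_force: [-5.1, -0.3, 6.3]
opening: 0.149
clock: 15.75
eef_pos: [574.7, 24.2, 292.4]
tcp_rot: [-3.141, -0.008, 3.031]
contact_force: [-8.8, 0.9, 9.4]
opening: 0.148
t 15.75 pos [574.7  24.2 292.4] rot [-3.141 -0.008  3.031] F [-8.8  0.9  9.4] op 0.148 q1,q6 0.04 -1.42
w [-0.    -0.008 -0.001] d now [27.8  0.5  0.1] d after turn [27.8  0.6 -0.1]
[[-63.2  39.5]]
```

```bash
python3 -m creep '[[0,0,0,0,0,0,0.6],[0,0,0,0,0,0,0.5],[0,0,0,0,0,0,0.4],[0,0,0,0,0,0,0.4]]'; python3 -m creep '[[0,0,0,0,0,-20,0.4],[0,0,0,0,0,-30,0.4],[0,0,0,0,0,-30,0.4],[0,0,0,0,0,-30,0.4],[0,0,0,0,0,0,0.4]]'
python3 - <<'E'
from h import *
go(446.5,244.4,420,3.159)
t=grab_frame('top');s=grab_frame('side')
b=s['color'][130:290,220:430,::-1]
cv2.imwrite('pics/f3.png',cv2.resize(b,None,fx=3.7,fy=3.7,interpolation=cv2.INTER_CUBIC))
cv2.imwrite('pics/f4.png',t['color'][:,:,::-1])
E
```

```text
clock: 16.08
eef_pos: [576.7, 24.2, 293.9]
tcp_rot: [3.141, -0.002, 3.031]
contact_force: [-1.4, -0.1, -0.4]
opening: 0.603
clock: 16.5
eef_pos: [577.4, 24.0, 406.6]
tcp_rot: [-3.141, -0.004, 3.031]
contact_force: [1.1, 1.1, -0.4]
opening: 0.598
t 16.5 pos [577.4  24.  406.6] rot [-3.141 -0.004  3.031] F [ 1.1  1.1 -0.4] op 0.598 q1,q6 0.04 -1.42
w [ 0.    -0.004 -0.128] d now [154.6 204.5 -12.8] d after turn [127.1 222.6 -13.4]
```

View pics/f3.png

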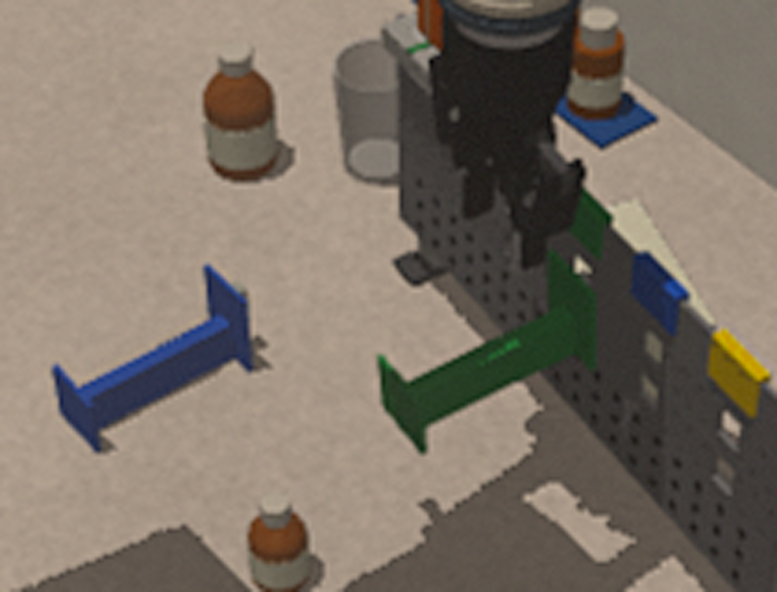

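View pics/f4.png

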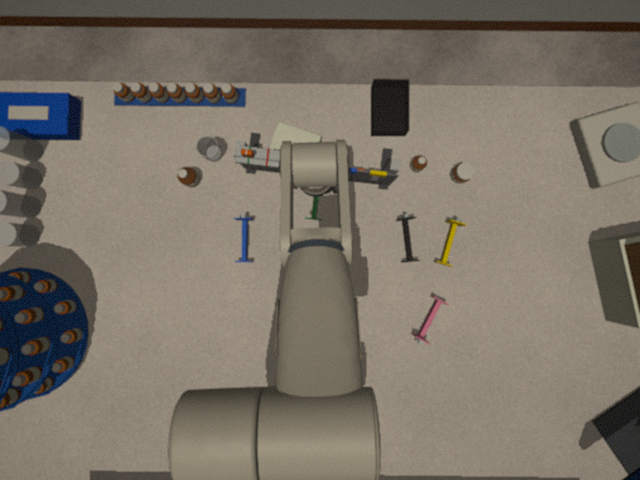

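```bash
python3 -m creep '[[0,0,-0.064,22,20,0,0.2],[0,0,-0.064,18,24,0,0.2],[0,0,0,15,28,0,0.2],[0,0,0,15,28,0,0.2],[0,0,0,15,28,0,0.2],[0,0,0,15,28,0,0.2],[0,0,0,14,28,0,0.2],[0,0,0,10,20,0,0.2],[0,0,0,0,0,0,0.2]]'
python3 -c "
from h import *
go(446.5,244.4,250,3.159)"
```

```text
clock: 17.35
eef_pos: [444.7, 234.5, 390.8]
tcp_rot: [-3.137, -0.022, -3.124]
contact_force: [-0.3, 0.4, -0.8]
opening: 0.797
t 17.35 pos [444.7 234.5 390.8] rot [-3.137 -0.022 -3.124] F [-0.3  0.4 -0.8] op 0.797 q1,q6 0.48 -1.11
w [-0.005 -0.022  0.   ] d now [ -5.1  10.5 140.7] d after turn [ -2.    9.8 140.8]
```

```bash
python3 -m creep '[[-0.005,-0.022,0,-2,9,25,0.2],[0,0,0,0,0,30,0.2],[0,0,0,0,0,30,0.2],[0,0,0,0,0,30,0.2],[0,0,0,0,0,25,0.2],[0,0,0,0,0,0,0.2]]'
python3 -c "
from h import *
go(446.5,244.4,181,3.159)"
```

```text
clock: 17.85
eef_pos: [444.3, 243.5, 241.5]
tcp_rot: [-3.141, -0.0, -3.119]
contact_force: [-1.4, 0.2, -0.7]
opening: 0.804
t 17.85 pos [444.3 243.5 241.5] rot [-3.141 -0.    -3.119] F [-1.4  0.2 -0.7] op 0.804 q1,q6 0.5 -1.09
w [-0.001 -0.     0.006] d now [-2.3  0.9 60.5] d after turn [-2.2  0.8 60.5]
```

```bash
python3 -m creep '[[0,0,0.006,-2,0.5,20,0.2],[0,0,0,0,0,20,0.2],[0,0,0,0,0,12,0.2],[0,0,0,0,0,0,0.2]]'
python3 -c "
from h import *
go(446.5,244.4,181,3.159)"
```

```text
clock: 18.18
eef_pos: [446.4, 242.1, 186.9]
tcp_rot: [-3.138, -0.005, -3.126]
contact_force: [-0.9, -1.2, -0.2]
opening: 0.798
t 18.18 pos [446.4 242.1 186.9] rot [-3.138 -0.005 -3.126] F [-0.9 -1.2 -0.2] op 0.798 q1,q6 0.49 -1.09
w [-0.004 -0.005 -0.001] d now [-0.2  2.3  5.9] d after turn [-0.2  2.3  5.9]
```

```bash
python3 -m creep '[[-0.004,-0.005,0,0,2,7,0.2],[0,0,0,0,0,0,0.2],[0,0,0,0,0,0,0.6],[0,0,0,0,0,0,1],[0,0,0,0,0,0,1],[0,0,0,0,0,0,1],[0,0,0,0,0,0,1],[0,0,0,0,0,0,1]]' 60
python3 -m creep '[[0,0,0,0,0,0,1]]'
python3 -c "
from h import *
go(446.5,244.4,181,3.159)"
```

```text
clock: 18.85
eef_pos: [448.2, 244.5, 184.1]
tcp_rot: [3.139, 0.005, -3.126]
contact_force: [0.6, -0.1, -3.2]
opening: 0.151
clock: 18.93
eef_pos: [448.1, 244.4, 184.2]
tcp_rot: [3.139, 0.005, -3.126]
contact_force: [-0.4, -0.3, -2.4]
opening: 0.154
t 18.93 pos [448.1 244.4 184.2] rot [ 3.139  0.005 -3.126] F [-0.4 -0.3 -2.4] op 0.154 q1,q6 0.5 -1.09
w [ 0.003  0.005 -0.002] d now [1.6 0.  3.2] d after turn [1.6 0.  3.2]
```

```bash
for i in 1 2; do python3 -m creep '[[0,0,0,0,0,1.5,1]]'; done | grep -E "pos|force"; python3 -m creep '[[0,0,0,0,0,1.5,1]]'
```

```text
eef_pos: [448.2, 244.5, 183.5]
contact_force: [-9.5, -6.0, 44.3]
eef_pos: [448.3, 244.5, 183.5]
contact_force: [-9.5, -5.0, 40.5]
clock: 19.18
eef_pos: [448.2, 244.6, 183.5]
tcp_rot: [3.139, 0.005, -3.126]
contact_force: [-6.2, -3.4, 26.3]
opening: 0.153
```

```bash
python3 -m creep '[[0,0,0,0,0,1.5,1]]'; python3 -m creep '[[0,0,0,0,0,1.5,1]]'
```

```text
clock: 19.27
eef_pos: [448.2, 244.5, 183.5]
tcp_rot: [3.139, 0.005, -3.126]
contact_force: [-6.9, -2.8, 25.6]
opening: 0.151
clock: 19.35
eef_pos: [448.2, 244.5, 183.5]
tcp_rot: [3.139, 0.005, -3.126]
contact_force: [-6.6, -2.5, 25.5]
opening: 0.153
```

```bash
python3 -m creep '[[0,0,0,0,0,-15,1],[0,0,0,0,0,-28,1],[0,0,0,0,0,-35,1],[0,0,0,0,0,-35,1],[0,0,0,0,0,-35,1],[0,0,0.06,0,0,-35,1],[0,0,0.06,0,0,-32,1],[0,0,0,0,0,-10,1],[0,0,0,0,0,0,1]]'
python3 -c "
from h import *
go(538.3,-51.8,400,3.032)"
```

```text
clock: 20.1
eef_pos: [445.0, 242.9, 416.8]
tcp_rot: [-3.14, -0.002, 3.032]
contact_force: [0.9, 0.0, -3.0]
opening: 0.15
t 20.1 pos [445.  242.9 416.8] rot [-3.140e+00 -2.000e-03  3.032e+00] F [ 0.9  0.  -3. ] op 0.15 q1,q6 0.5 -0.96
w [-0.002 -0.002  0.   ] d now [-124.9 -282.7   17. ] d after turn [-125.  -282.7   16.8]
```

```bash
python3 -m creep '[[0,0,0,-10,-22,0,1],[0,0,0,-14,-31,0,1],[0,0,0,-14,-31,0,1],[0,0,0,-14,-31,0,1],[0,0,0,-14,-31,0,1],[0,0,0,-14,-31,0,1],[0,0,0,-14,-31,0,1],[0,0,0,-12,-31,0,1],[0,0,0,-8,-20,0,1],[0,0,0,0,0,0,1]]'
python3 -c "
from h import *
go(538.3,-51.8,307.6,3.032)
print(pan(sense()['eef_pos']))"
```

```text
clock: 20.93
eef_pos: [530.4, -37.8, 403.9]
tcp_rot: [-3.139, -0.014, 3.042]
contact_force: [-0.3, 0.7, -2.0]
opening: 0.153
t 20.93 pos [530.4 -37.8 403.9] rot [-3.139 -0.014  3.042] F [-0.3  0.7 -2. ] op 0.153 q1,q6 -0.07 -1.54
w [-0.002 -0.014  0.01 ] d now [-10.6 -12.9  96.2] d after turn [ -9.3 -13.1  96.3]
[[-100.4  -27. ]]
```

```bash
python3 -m creep '[[-0.002,-0.014,0.01,-6,-13,0,1],[0,0,0,0,0,20,1],[0,0,0,0,0,25,1],[0,0,0,0,0,25,1],[0,0,0,0,0,18,1],[0,0,0,0,0,0,1]]'
python3 -c "
from h import *
go(538.3,-51.8,307.6,3.032)
print(pan(sense()['eef_pos']))"
```

```text
clock: 21.43
eef_pos: [532.4, -52.2, 305.4]
tcp_rot: [3.141, -0.008, 3.029]
contact_force: [-0.9, -0.5, -2.5]
opening: 0.154
t 21.43 pos [532.4 -52.2 305.4] rot [ 3.141 -0.008  3.029] F [-0.9 -0.5 -2.5] op 0.154 q1,q6 -0.1 -1.56
w [ 0.001 -0.008 -0.003] d now [-5.8  1.1 -2.3] d after turn [-5.8  1.1 -2.2]
[[-96.9 -41.1]]
```

```bash
python3 -m creep '[[0,-0.008,-0.003,-5,0.5,-2,1],[0,0,0,-5,0,0,1],[0,0,0,-4,0,0,1],[0,0,0,0,0,0,1]]'
python3 -c "
from h import *
go(538.3,-51.8,307.6,3.032)
print(pan(sense()['eef_pos']))"
```

```text
clock: 21.77
eef_pos: [547.3, -52.0, 307.2]
tcp_rot: [3.141, -0.002, 3.034]
contact_force: [0.0, 0.4, -1.8]
opening: 0.151
t 21.77 pos [547.3 -52.  307.2] rot [ 3.141e+00 -2.000e-03  3.034e+00] F [ 0.   0.4 -1.8] op 0.151 q1,q6 -0.1 -1.56
w [ 0.001 -0.002  0.002] d now [ 9.  -0.7 -0.4] d after turn [ 9.  -0.8 -0.4]
[[-82.1 -39.3]]
```

```bash
python3 -m creep '[[0,0,0.002,-4,-0.5,-0.4,1],[0,0,0,-4,0,0,1],[0,0,0,-4,0,0,1],[0,0,0,0,0,0,1]]'; python3 -m creep '[[0,0,0,-2,0,0,1],[0,0,0,0,0,0,1]]';  python3 -m creep '[[0,0,0,-2,0,0,1]]'
python3 -c "
from h import *
go(538.3,-51.8,307.6,3.032)
print(pan(sense()['eef_pos']))"
```

```text
clock: 22.1
eef_pos: [561.9, -53.9, 310.7]
tcp_rot: [3.141, 0.004, 3.032]
contact_force: [-0.3, 0.2, -2.8]
opening: 0.154
clock: 22.27
eef_pos: [564.5, -54.3, 311.2]
tcp_rot: [3.141, 0.004, 3.032]
contact_force: [0.0, 0.8, -2.4]
opening: 0.154
clock: 22.35
eef_pos: [566.2, -54.5, 311.2]
tcp_rot: [3.141, 0.004, 3.032]
contact_force: [-0.2, 0.7, -2.1]
opening: 0.149
t 22.35 pos [566.2 -54.5 311.2] rot [3.141 0.004 3.032] F [-0.2  0.7 -2.1] op 0.149 q1,q6 -0.1 -1.56
w [ 0.001  0.004 -0.   ] d now [28.1 -0.4  3.4] d after turn [28.  -0.4  3.6]
[[-63.  -39.7]]
```

```bash
python3 -m creep '[[0,0,0,-1.5,0,1.5,1]]'; python3 -m creep '[[0,0,0,-1.5,0,1.5,1]]';  python3 -m creep '[[0,0,0,-1,0,0,1]]'
```

```text
clock: 22.43
eef_pos: [567.2, -54.7, 309.6]
tcp_rot: [3.141, 0.002, 3.032]
contact_force: [-7.2, 0.4, 0.3]
opening: 0.149
clock: 22.52
eef_pos: [567.7, -54.8, 307.7]
tcp_rot: [3.141, -0.002, 3.032]
contact_force: [-7.2, 1.6, 1.2]
opening: 0.15
clock: 22.6
eef_pos: [567.9, -54.7, 307.1]
tcp_rot: [3.141, -0.005, 3.032]
contact_force: [-3.3, 1.4, -0.4]
opening: 0.151
```

Back plate meets the sheet. Lower to 293.6.

```bash
python3 -m creep '[[0,0,0,-0.5,0,3,1],[0,0,0,-0.5,0,3,1],[0,0,0,0,0,3,1]]'; python3 -m creep '[[0,0,0,0,0,2,1]]';python3 -m creep '[[0,0,0,0,0,1.5,1]]'; python3 -m creep '[[0,0,0,0,0,1,1]]'
```

```text
clock: 22.85
eef_pos: [568.1, -54.7, 297.4]
tcp_rot: [3.141, -0.007, 3.032]
contact_force: [-1.1, 0.1, -0.4]
opening: 0.152
clock: 22.93
eef_pos: [568.1, -54.7, 294.9]
tcp_rot: [3.141, -0.007, 3.033]
contact_force: [-1.6, 0.2, -1.9]
opening: 0.149
clock: 23.02
eef_pos: [568.3, -54.7, 293.3]
tcp_rot: [3.141, -0.006, 3.032]
contact_force: [-8.3, -2.3, 11.1]
opening: 0.152
clock: 23.1
eef_pos: [568.3, -54.8, 292.8]
tcp_rot: [3.141, -0.007, 3.033]
contact_force: [-10.2, 0.2, 12.4]
opening: 0.15
```

```bash
python3 -m creep '[[0,0,0,0,0,0,0.6],[0,0,0,0,0,0,0.5],[0,0,0,0,0,0,0.4],[0,0,0,0,0,0,0.4]]'; python3 -m creep '[[0,0,0,0,0,-20,0.4],[0,0,0,0,0,-30,0.4],[0,0,0,0,0,-30,0.4],[0,0,0,0,0,-30,0.4],[0,0,0,0,0,0,0.4]]'
python3 - <<'E'
from h import *
go(452,-254.3,400,-3.019)
t=grab_frame('top');s=grab_frame('side')
b=s['color'][130:300,260:460,::-1]
cv2.imwrite('pics/g1.png',cv2.resize(b,None,fx=3.5,fy=3.5,interpolation=cv2.INTER_CUBIC))
cv2.imwrite('pics/g2.png',t['color'][:,:,::-1])
for b in blobs(t,"black",100)+blobs(t,"yellow",100):
    if b[0]<400 and b[2][1]>200: print(b[:3])
E
```

```text
clock: 23.43
eef_pos: [570.0, -55.1, 293.8]
tcp_rot: [3.141, -0.001, 3.032]
contact_force: [0.1, -0.2, -0.2]
opening: 0.607
clock: 23.85
eef_pos: [570.6, -55.3, 406.4]
tcp_rot: [3.141, -0.003, 3.032]
contact_force: [0.8, 0.4, 0.0]
opening: 0.6
t 23.85 pos [570.6 -55.3 406.4] rot [ 3.141e+00 -3.000e-03  3.032e+00] F [0.8 0.4 0. ] op 0.6 q1,q6 -0.1 -1.56
w [ 0.001 -0.003 -0.232] d now [  96.1 -210.8    6.6] d after turn [ 142.  -183.1    6.4]
(197, [398, 217, 15, 44], [406.68, 238.01])
(337, [626, 243, 14, 58], [634.85, 266.44])
(108, [42, 367, 13, 25], [48.51, 379.25])
(183, [0, 383, 28, 24], [12.3, 393.08])
(329, [436, 219, 30, 48], [449.51, 240.67])
```

View pics/g1.png

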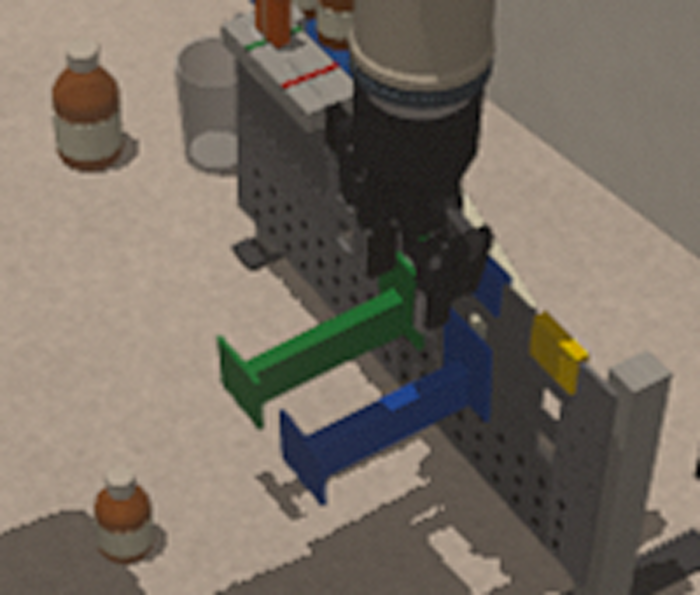

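View pics/g2.png

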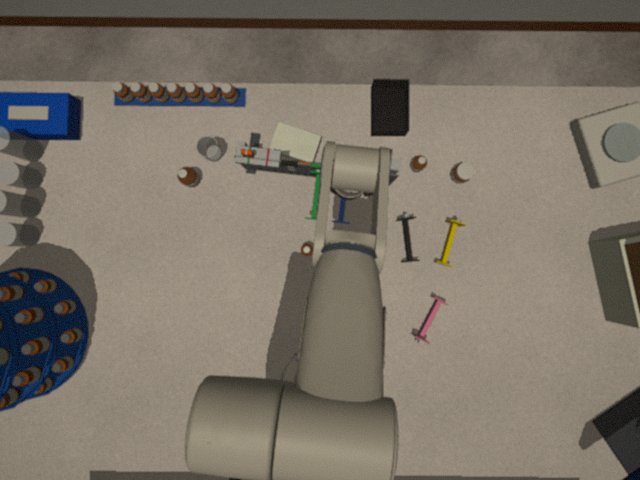

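```bash
python3 -m creep '[[0,0,-0.08,14,-14,0,0.2],[0,0,-0.08,18,-24,0,0.2],[0,0,-0.07,20,-26,0,0.2],[0,0,0,20,-26,0,0.2],[0,0,0,20,-26,0,0.2],[0,0,0,20,-26,0,0.2],[0,0,0,18,-26,0,0.2],[0,0,0,8,-12,0,0.2],[0,0,0,0,0,0,0.2]]'
python3 - <<'E'
from h import *
go(452,-254.3,240,-3.019)
t=grab_frame('top');s=grab_frame('side')
b=s['color'][300:440,340:490,::-1]
cv2.imwrite('pics/g3.png',cv2.resize(b,None,fx=4,fy=4,interpolation=cv2.INTER_CUBIC))
E
```

```text
clock: 24.7
eef_pos: [438.9, -249.0, 390.2]
tcp_rot: [3.131, -0.021, -3.004]
contact_force: [-0.1, 0.0, 0.2]
opening: 0.801
t 24.7 pos [ 438.9 -249.   390.2] rot [ 3.131 -0.021 -3.004] F [-0.1  0.   0.2] op 0.801 q1,q6 -0.52 -2.22
w [ 0.01  -0.021  0.015] d now [-15.4  -8.6 149.8] d after turn [-12.4  -6.9 150.2]
```

View pics/g3.png

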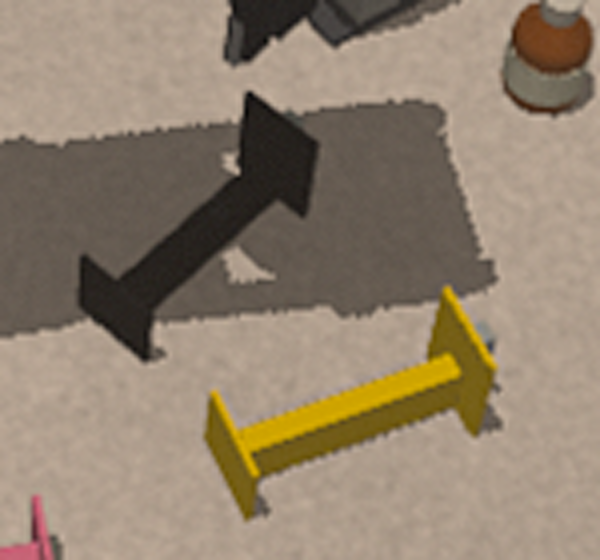

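```bash
python3 - <<'E'
from h import *
s=grab_frame("side")
h=lambda x,y:(340+x/4-.4,300+y/4-.4)
for n,a,b in(("yellow",(250,442),(450,364)),):
    A=plane(s,h(*a),36)[0];B=plane(s,h(*b),36)[0];print(n,((A+B)/2).round(1),np.arctan2(*(B-A)[1::-1]).round(3),np.linalg.norm(B-A).round(1))
# black plates: top edge midpoints (end z48, back z70)
A=plane(s,h((80+153)/2,(256+310)/2),48)[0];B=plane(s,h((250+318)/2,(92+148)/2),70)[0]
print("black",A.round(1),B.round(1),((A+B)/2).round(1),np.arctan2(*(B-A)[1::-1]).round(3),np.linalg.norm((B-A)[:2]).round(1))
E
python3 -m creep '[[0.01,-0.021,0.015,-12,-7,25,0.2],[0,0,0,0,0,30,0.2],[0,0,0,0,0,30,0.2],[0,0,0,0,0,30,0.2],[0,0,0,0,0,25,0.2],[0,0,0,0,0,0,0.2]]'
python3 -c "
from h import *
go(452,-254.3,180,-3.019)"
```

```text
yellow [ 442.8 -387.    36. ] -0.255 115.7
black [ 386.7 -265.8   48. ] [ 515.1 -252.1   70. ] [ 450.9 -259.    59. ] 0.107 129.1
clock: 25.35
eef_pos: [459.1, -245.7, 246.3]
tcp_rot: [-3.139, 0.009, -3.011]
contact_force: [-1.1, 1.1, 0.1]
opening: 0.803
t 25.35 pos [ 459.1 -245.7  246.3] rot [-3.139  0.009 -3.011] F [-1.1  1.1  0.1] op 0.803 q1,q6 -0.5 -2.2
w [-0.002  0.009  0.008] d now [ 8.7 -7.4 66.3] d after turn [ 8.  -7.6 66.3]
```

```bash
python3 -m creep '[[0,0.009,0.01,8.5,-9.5,20,0.2],[0,0,0,0,0,20,0.2],[0,0,0,0,0,18,0.2],[0,0,0,0,0,0,0.2]]'
python3 -c "
from h import *
go(452,-256.5,180,-3.023)"
```

```text
clock: 25.68
eef_pos: [455.4, -253.2, 188.3]
tcp_rot: [-3.14, 0.001, -3.016]
contact_force: [-1.7, 0.4, -0.8]
opening: 0.801
t 25.68 pos [ 455.4 -253.2  188.3] rot [-3.140e+00  1.000e-03 -3.016e+00] F [-1.7  0.4 -0.8] op 0.801 q1,q6 -0.51 -2.21
w [-0.002  0.001  0.007] d now [ 3.8 -2.9  8.3] d after turn [ 3.7 -2.9  8.3]
```

```bash
python3 -m creep '[[0,0,0.006,4,-3,8,0.2],[0,0,0,0,0,0,0.2],[0,0,0,0,0,0,0.6],[0,0,0,0,0,0,1],[0,0,0,0,0,0,1],[0,0,0,0,0,0,1],[0,0,0,0,0,0,1],[0,0,0,0,0,0,1]]' 60
python3 -m creep '[[0,0,0,0,0,0,1]]'
python3 -c "
from h import *
go(452,-256.5,181,-3.023)"
```

```text
clock: 26.35
eef_pos: [454.9, -256.4, 186.2]
tcp_rot: [-3.136, 0.007, -3.02]
contact_force: [-0.0, -0.6, -2.3]
opening: 0.152
clock: 26.43
eef_pos: [454.8, -256.3, 186.2]
tcp_rot: [-3.136, 0.007, -3.02]
contact_force: [-0.1, -0.2, -3.6]
opening: 0.153
t 26.43 pos [ 454.8 -256.3  186.2] rot [-3.136  0.007 -3.02 ] F [-0.1 -0.2 -3.6] op 0.153 q1,q6 -0.52 -2.21
w [-0.006  0.007  0.003] d now [2.8 0.2 5.2] d after turn [2.8 0.1 5.2]
```

```bash
for i in 1 2; do python3 -m creep '[[0,0,0,0,0,1,1]]'; done | grep -E "pos|force"
```

```text
eef_pos: [454.8, -256.4, 185.7]
contact_force: [-6.6, 3.9, 28.9]
eef_pos: [454.8, -256.4, 185.6]
contact_force: [-5.7, 3.7, 27.9]
```

```bash
python3 -m creep '[[0,0,0,0,0,-15,1],[0,0,0,0,0,-28,1],[0,0,0,0,0,-35,1],[0,0,0,0,0,-35,1],[0,0,0,0,0,-35,1],[0,0,0.08,0,0,-35,1],[0,0,0.08,0,0,-32,1],[0,0,0.07,0,0,-10,1],[0,0,0,0,0,0,1]]'
python3 -c "
from h import *
go(555,107.4,415,3.032)"
```

```text
clock: 27.35
eef_pos: [451.3, -254.5, 417.7]
tcp_rot: [-3.142, -0.001, 3.023]
contact_force: [1.1, 0.9, -4.1]
opening: 0.151
t 27.35 pos [ 451.3 -254.5  417.7] rot [-3.142e+00 -1.000e-03  3.023e+00] F [ 1.1  0.9 -4.1] op 0.151 q1,q6 -0.52 -1.97
w [-0.    -0.001 -0.009] d now [-60.2 371.6   2.6] d after turn [-63.5 371.1   2.7]
```

```bash
python3 -m creep '[[0,0,0,-3,20,0,1],[0,0,0,-4,34,0,1],[0,0,0,-5,36,0,1],[0,0,0,-5,36,0,1],[0,0,0,-5,36,0,1],[0,0,0,-6,36,0,1],[0,0,0,-6,36,0,1],[0,0,0,-6,36,0,1],[0,0,0,-6,36,0,1],[0,0,0,-6,36,0,1]]'
python3 -c "
from h import *
go(555,107.4,415,3.032)"
```

```text
clock: 28.18
eef_pos: [538.3, 88.1, 403.9]
tcp_rot: [-3.137, -0.015, 3.038]
contact_force: [0.9, -0.8, -3.0]
opening: 0.151
t 28.18 pos [538.3  88.1 403.9] rot [-3.137 -0.015  3.038] F [ 0.9 -0.8 -3. ] op 0.151 q1,q6 0.16 -1.31
w [-0.005 -0.015  0.006] d now [-14.5  20.9 -11.4] d after turn [-14.5  21.  -11.1]
```

```bash
python3 -m creep '[[-0.005,-0.015,0.006,-7,6,0,1],[0,0,0,0,0,0,1]]'
python3 -c "
from h import *
go(555,107.4,310,3.032);print(pan(sense()['eef_pos']))"
```

```text
clock: 28.35
eef_pos: [546.5, 99.8, 400.2]
tcp_rot: [3.14, -0.003, 3.042]
contact_force: [-0.8, -0.7, -3.2]
opening: 0.151
t 28.35 pos [546.5  99.8 400.2] rot [ 3.140e+00 -3.000e-03  3.042e+00] F [-0.8 -0.7 -3.2] op 0.151 q1,q6 0.18 -1.3
w [ 0.002 -0.003  0.01 ] d now [-7.9  8.2 90.1] d after turn [-7.6  8.5 90.2]
[[-99.5 111.6]]
```

```bash
python3 -m creep '[[0,0,0.01,-3,8.5,0,1],[0,0,0,0,0,20,1],[0,0,0,0,0,25,1],[0,0,0,0,0,25,1],[0,0,0,0,0,14,1],[0,0,0,0,0,0,1]]'
python3 -c "
from h import *
go(555,107.4,310,3.032);print(pan(sense()['eef_pos']))"
```

```text
clock: 28.85
eef_pos: [548.5, 104.8, 309.5]
tcp_rot: [-3.141, -0.009, 3.033]
contact_force: [-1.8, -0.8, -3.5]
opening: 0.155
t 28.85 pos [548.5 104.8 309.5] rot [-3.141 -0.009  3.033] F [-1.8 -0.8 -3.5] op 0.155 q1,q6 0.19 -1.28
w [-0.001 -0.009  0.001] d now [-6.1  3.3 -0.5] d after turn [-6.1  3.3 -0.5]
[[-98.1 116.8]]
```

```bash
python3 -m creep '[[0,-0.009,0,-5,2.5,0,1],[0,0,0,-5,0,0.5,1],[0,0,0,-3,0,0.5,1],[0,0,0,0,0,0,1]]'
python3 -c "
from h import *
go(555,107.4,310,3.032);print(pan(sense()['eef_pos']))"
```

```text
clock: 29.18
eef_pos: [563.3, 103.7, 309.4]
tcp_rot: [-3.14, 0.0, 3.031]
contact_force: [0.7, 0.1, -3.2]
opening: 0.152
t 29.18 pos [563.3 103.7 309.4] rot [-3.14   0.     3.031] F [ 0.7  0.1 -3.2] op 0.152 q1,q6 0.18 -1.28
w [-0.002  0.    -0.001] d now [ 8.6  2.8 -0.7] d after turn [ 8.6  2.8 -0.6]
[[-83.3 117.2]]
```

```bash
python3 -m creep '[[0,0,0,0,2.5,0,1],[0,0,0,0,0,0,1]]'
python3 -m creep '[[0,0,0,-4,0,0,1],[0,0,0,-4,0,0,1],[0,0,0,0,0,0,1]]'
python3 -c "
from h import *
go(555,107.4,310,3.032);print(pan(sense()['eef_pos']))"
```

```text
clock: 29.35
eef_pos: [564.6, 106.1, 311.0]
tcp_rot: [-3.141, 0.003, 3.03]
contact_force: [-0.2, 0.1, -3.9]
opening: 0.15
clock: 29.6
eef_pos: [573.5, 105.5, 312.5]
tcp_rot: [-3.141, 0.005, 3.031]
contact_force: [-0.5, 0.4, -3.2]
opening: 0.153
t 29.6 pos [573.5 105.5 312.5] rot [-3.141  0.005  3.031] F [-0.5  0.4 -3.2] op 0.153 q1,q6 0.18 -1.28
w [-0.     0.005 -0.001] d now [18.6 -0.2  2.4] d after turn [18.6 -0.2  2.5]
[[-73.4 120.2]]
```

```bash
python3 -m creep '[[0,0.005,0,-3,0,1,1],[0,0,0,-2,0,1,1],[0,0,0,0,0,0,1]]'
python3 -m creep '[[0,0,0,-2,0,0,1],[0,0,0,0,0,0,1]]'
python3 -m creep '[[0,0,0,-1.5,0,0,1]]'
python3 -c "
from h import *
go(555,107.4,310,3.032);print(pan(sense()['eef_pos']))"
```

```text
clock: 29.85
eef_pos: [579.2, 105.0, 310.6]
tcp_rot: [-3.141, 0.0, 3.031]
contact_force: [0.6, -0.9, -3.5]
opening: 0.154
clock: 30.02
eef_pos: [581.3, 104.7, 310.2]
tcp_rot: [-3.141, -0.0, 3.031]
contact_force: [0.4, 0.1, -2.4]
opening: 0.149
clock: 30.1
eef_pos: [582.7, 104.6, 310.0]
tcp_rot: [-3.141, -0.001, 3.031]
contact_force: [1.1, 0.0, -3.4]
opening: 0.151
t 30.1 pos [582.7 104.6 310. ] rot [-3.141e+00 -1.000e-03  3.031e+00] F [ 1.1  0.  -3.4] op 0.151 q1,q6 0.18 -1.29
w [-0.001 -0.001 -0.001] d now [27.8 -0.2  0.1] d after turn [27.8 -0.2  0. ]
[[-64.1 120.2]]
```

```bash
python3 -m creep '[[0,0,0,-1.5,0,0,1]]'
python3 -m creep '[[0,0,0,-1.5,0,0,1]]';python3 -m creep '[[0,0,0,-1.5,0,0,1]]'
```

```text
clock: 30.18
eef_pos: [584.2, 104.4, 310.0]
tcp_rot: [-3.141, -0.001, 3.031]
contact_force: [-0.2, -0.3, -3.0]
opening: 0.153
clock: 30.27
eef_pos: [585.3, 104.2, 309.7]
tcp_rot: [-3.141, -0.003, 3.031]
contact_force: [-7.6, 1.3, -1.6]
opening: 0.155
clock: 30.35
eef_pos: [585.9, 104.1, 309.4]
tcp_rot: [-3.14, -0.006, 3.031]
contact_force: [-9.4, 1.9, 2.0]
opening: 0.15
```

Plate on sheet. Lower to ~295.7.

```bash
python3 -m creep '[[0,0,0,-0.5,0,3,1],[0,0,0,-0.5,0,3,1],[0,0,0,0,0,3,1]]'; python3 -m creep '[[0,0,0,0,0,2.5,1]]';python3 -m creep '[[0,0,0,0,0,1.5,1]]'; python3 -m creep '[[0,0,0,0,0,1,1]]'
```

```text
clock: 30.6
eef_pos: [585.8, 104.2, 300.3]
tcp_rot: [-3.14, -0.01, 3.032]
contact_force: [-1.2, 1.0, -2.1]
opening: 0.15
clock: 30.68
eef_pos: [585.8, 104.2, 297.5]
tcp_rot: [-3.14, -0.01, 3.032]
contact_force: [-1.8, 0.1, -2.6]
opening: 0.145
clock: 30.77
eef_pos: [586.0, 104.2, 295.9]
tcp_rot: [-3.14, -0.009, 3.032]
contact_force: [-3.6, 0.5, 7.5]
opening: 0.153
clock: 30.85
eef_pos: [586.1, 104.2, 295.3]
tcp_rot: [-3.14, -0.009, 3.032]
contact_force: [-7.7, 0.1, 11.0]
opening: 0.15
```

```bash
python3 -m creep '[[0,0,0,0,0,0,0.6],[0,0,0,0,0,0,0.5],[0,0,0,0,0,0,0.4],[0,0,0,0,0,0,0.4]]'; python3 -m creep '[[0,0,0,0,0,-20,0.4],[0,0,0,0,0,-30,0.4],[0,0,0,0,0,-30,0.4],[0,0,0,0,0,-30,0.4],[0,0,0,0,0,0,0.4]]'
python3 - <<'E'
from h import *
go(443.5,-385,410,2.873)
t=grab_frame('top');s=grab_frame('side')
b=s['color'][130:300,260:460,::-1]
cv2.imwrite('pics/k1.png',cv2.resize(b,None,fx=3.5,fy=3.5,interpolation=cv2.INTER_CUBIC))
for b in blobs(t,"yellow",100): print(b[:3])
for b in blobs(s,"yellow",500): print(b[:3])
E
```

```text
clock: 31.18
eef_pos: [587.5, 104.2, 296.4]
tcp_rot: [-3.141, -0.004, 3.031]
contact_force: [-0.3, -0.3, 0.2]
opening: 0.599
clock: 31.6
eef_pos: [588.3, 104.0, 409.1]
tcp_rot: [-3.14, -0.007, 3.031]
contact_force: [0.4, 1.1, 1.0]
opening: 0.6
t 31.6 pos [588.3 104.  409.1] rot [-3.14  -0.007  3.031] F [0.4 1.1 1. ] op 0.6 q1,q6 0.17 -1.29
w [-0.002 -0.007  0.158] d now [ 9.00e+01 -5.02e+02  5.00e-01] d after turn [   9.8 -509.9   -0.9]
(105, [369, 170, 19, 7], [377.94, 172.94])
(334, [434, 209, 30, 47], [447.77, 230.91])
(1203, [401, 362, 72, 59], [438.73, 391.98])
```

View pics/k1.png

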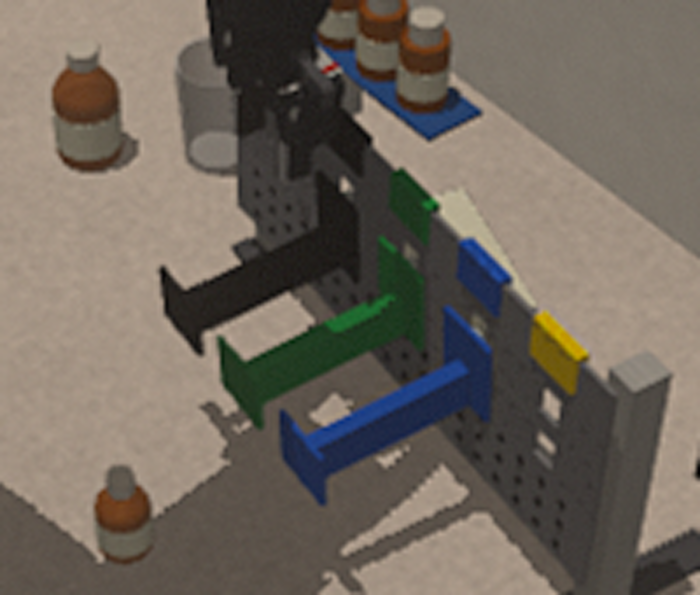

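```bash
python3 - <<'E'
from h import *
s=grab_frame("side");t=grab_frame("top")
b=s['color'][330:440,370:490,::-1];a=t['color'][195:270,420:480,::-1]
cv2.imwrite('pics/k2.png',np.hstack([cv2.resize(b,(480,440),interpolation=cv2.INTER_CUBIC),cv2.resize(a,(300,375),interpolation=cv2.INTER_CUBIC)[:440] if 0 else cv2.copyMakeBorder(cv2.resize(a,(300,375),interpolation=cv2.INTER_CUBIC),0,65,0,0,0)]))
E
```

```text
(no output)
```

View pics/k2.png

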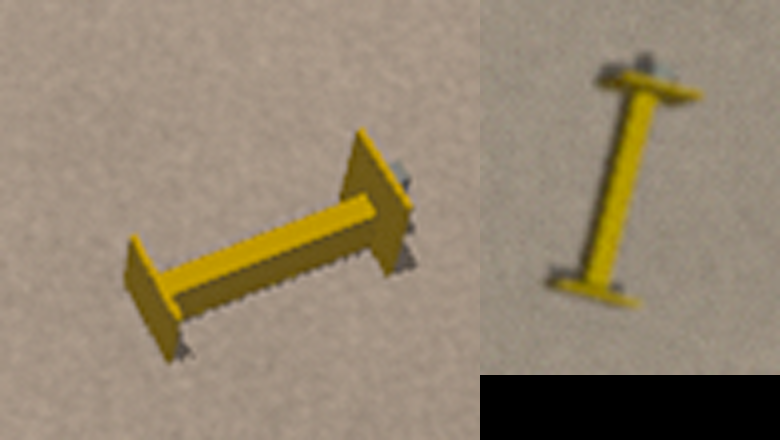

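```bash
python3 - <<'E'
from h import *
s=grab_frame("side");t=grab_frame("top")
h=lambda x,y:(370+x/4-.4,330+y/4-.4);g=lambda x,y:(420+(x-480)/5-.4,195+y/5-.4)
for n,f,a,b in(("side",s,h(168,283),h(368,206)),("top",t,g(598,285),g(643,95))):
    A=plane(f,a,36)[0];B=plane(f,b,36)[0];print(n,((A+B)/2).round(1),np.arctan2(*(B-A)[1::-1]).round(3),np.linalg.norm(B-A).round(1))
E
```

```text
side [ 473.7 -382.7   36. ] -0.257 117.4
top [ 472.2 -380.    36. ] -0.235 120.2
```

```bash
python3 -m creep '[[0,0,0.07,12,-15,-3,0.2],[0,0,0.067,10,-30,-3,0.2],[0,0,0,0,-36,-2,0.2],[0,0,0,0,-36,0,0.2],[0,0,0,0,-36,0,0.2],[0,0,0,0,-36,0,0.2],[0,0,0,0,-36,0,0.2],[0,0,0,0,-36,0,0.2],[0,0,0,0,-36,0,0.2],[0,0,0,-3,-36,0,0.2]]'
python3 -c "
from h import *
go(473,-381.5,400,2.894)"
```

```text
clock: 32.73
eef_pos: [483.2, -223.3, 400.4]
tcp_rot: [-3.134, -0.035, 2.897]
contact_force: [0.3, 0.1, 0.7]
opening: 0.799
t 32.73 pos [ 483.2 -223.3  400.4] rot [-3.134 -0.035  2.897] F [0.3 0.1 0.7] op 0.799 q1,q6 -0.43 -1.75
w [-0.007 -0.035  0.004] d now [ -28.3 -156.     0.5] d after turn [ -28.9 -155.9    0.4]
```

```bash
python3 -m creep '[[-0.007,-0.035,0.004,-6,-36,0,0.2],[0,0,0,-6,-36,0,0.2],[0,0,0,-6,-36,0,0.2],[0,0,0,-5,-25,0,0.2],[0,0,0,-2,-6,0,0.2],[0,0,0,0,0,0,0.2]]'
python3 -c "
from h import *
go(473,-381.5,240,2.894)"
```

```text
clock: 33.23
eef_pos: [468.0, -376.9, 393.0]
tcp_rot: [3.14, -0.008, 2.887]
contact_force: [-0.5, -0.1, 0.8]
opening: 0.796
t 33.23 pos [ 468.  -376.9  393. ] rot [ 3.14  -0.008  2.887] F [-0.5 -0.1  0.8] op 0.796 q1,q6 -0.68 -2.0
w [ 0.002 -0.008 -0.007] d now [ -7.1  -3.5 152.9] d after turn [ -5.9  -3.3 153. ]
```

```bash
python3 -m creep '[[0.002,-0.008,-0.007,-5,-4,25,0.2],[0,0,0,0,0,30,0.2],[0,0,0,0,0,30,0.2],[0,0,0,0,0,30,0.2],[0,0,0,0,0,25,0.2],[0,0,0,0,0,0,0.2]]'
python3 -c "
from h import *
go(473,-381.5,180,2.894)"
```

```text
clock: 33.73
eef_pos: [472.6, -376.2, 246.3]
tcp_rot: [3.139, -0.001, 2.895]
contact_force: [-1.0, 0.8, 0.5]
opening: 0.803
t 33.73 pos [ 472.6 -376.2  246.3] rot [ 3.139e+00 -1.000e-03  2.895e+00] F [-1.   0.8  0.5] op 0.803 q1,q6 -0.68 -2.0
w [ 0.002 -0.001  0.001] d now [-1.8 -5.1 66.3] d after turn [-1.7 -5.  66.3]
```

```bash
python3 -m creep '[[0,0,0,-1.5,-5,20,0.2],[0,0,0,0,0,20,0.2],[0,0,0,0,0,18,0.2],[0,0,0,0,0,0,0.2]]'
python3 -c "
from h import *
go(473,-381.5,180,2.894)"
```

```text
clock: 34.07
eef_pos: [474.2, -376.9, 188.0]
tcp_rot: [3.137, -0.004, 2.899]
contact_force: [-0.4, 0.1, -0.1]
opening: 0.797
t 34.07 pos [ 474.2 -376.9  188. ] rot [ 3.137 -0.004  2.899] F [-0.4  0.1 -0.1] op 0.797 q1,q6 -0.67 -2.01
w [ 0.005 -0.004  0.005] d now [-0.  -4.8  8. ] d after turn [ 0.  -4.8  8. ]
```

```bash
python3 -m creep '[[0.004,-0.004,0.005,0,-5,8,0.2],[0,0,0,0,0,0,0.2],[0,0,0,0,0,0,0.6],[0,0,0,0,0,0,1],[0,0,0,0,0,0,1],[0,0,0,0,0,0,1],[0,0,0,0,0,0,1],[0,0,0,0,0,0,1]]' 60
python3 -m creep '[[0,0,0,0,0,0,1]]'
python3 -m creep '[[0,0,0,0,0,1,1]]'
python3 -c "
from h import *
go(473,-381.5,180,2.894)"
```

```text
clock: 34.73
eef_pos: [475.4, -381.7, 186.6]
tcp_rot: [-3.139, 0.007, 2.895]
contact_force: [-0.6, -0.8, -2.3]
opening: 0.15
clock: 34.82
eef_pos: [475.3, -381.7, 186.7]
tcp_rot: [-3.139, 0.007, 2.895]
contact_force: [-0.1, 0.5, -3.0]
opening: 0.151
clock: 34.9
eef_pos: [475.3, -381.7, 186.0]
tcp_rot: [-3.139, 0.007, 2.895]
contact_force: [-4.8, 5.1, 21.5]
opening: 0.15
t 34.9 pos [ 475.3 -381.7  186. ] rot [-3.139  0.007  2.895] F [-4.8  5.1 21.5] op 0.15 q1,q6 -0.68 -2.0
w [-0.002  0.007  0.001] d now [ 2.3 -0.3  6. ] d after turn [ 2.3 -0.4  6. ]
```

```bash
python3 -m creep '[[0,0,0,0,0,-15,1],[0,0,0,0,0,-28,1],[0,0,0,0,0,-35,1],[0,0,0,0,0,-35,1],[0,0,-0.07,0,0,-30,1],[0,0,-0.067,0,0,-10,1],[0,0,0,0,0,0,1]]'
python3 -c "
from h import *
go(525.6,-130.9,330,3.032)"
```

```text
clock: 35.48
eef_pos: [472.9, -380.2, 341.3]
tcp_rot: [3.14, -0.002, 3.037]
contact_force: [0.7, -0.2, -2.3]
opening: 0.15
t 35.48 pos [ 472.9 -380.2  341.3] rot [ 3.140e+00 -2.000e-03  3.037e+00] F [ 0.7 -0.2 -2.3] op 0.15 q1,q6 -0.68 -2.15
w [ 0.002 -0.002  0.005] d now [-26.3 253.4  11.8] d after turn [-25.1 253.5  11.3]
```

```bash
python3 -m creep '[[0,0,0.005,-2,20,0,1],[0,0,0,-3,32,0,1],[0,0,0,-3,34,0,1],[0,0,0,-3,34,0,1],[0,0,0,-3,34,0,1],[0,0,0,-3,32,0,1],[0,0,0,-3,30,0,1],[0,0,0,-2,18,0,1],[0,0,0,0,5,0,1],[0,0,0,0,0,0,1]]'
python3 -c "
from h import *
go(525.6,-130.9,310,3.032);print(pan(sense()['eef_pos']))"
```

```text
clock: 36.32
eef_pos: [520.9, -136.0, 330.8]
tcp_rot: [3.139, -0.012, 3.005]
contact_force: [-0.9, -0.3, -1.7]
opening: 0.147
t 36.32 pos [ 520.9 -136.   330.8] rot [ 3.139 -0.012  3.005] F [-0.9 -0.3 -1.7] op 0.147 q1,q6 -0.26 -1.69
w [ 0.003 -0.012 -0.027] d now [-4.2  5.7 20.8] d after turn [-4.1  5.6 20.8]
[[ -99.1 -125.7]]
```

```bash
python3 -m creep '[[0.003,-0.012,-0.027,-4,5,8,1],[0,0,0,-2,0,9,1],[0,0,0,0,0,0,1]]'
python3 -c "
from h import *
go(525.6,-130.9,310,3.032);print(pan(sense()['eef_pos']))"
```

```text
clock: 36.57
eef_pos: [526.7, -133.1, 311.2]
tcp_rot: [-3.141, -0.002, 3.03]
contact_force: [-0.2, 1.2, -1.9]
opening: 0.154
t 36.57 pos [ 526.7 -133.1  311.2] rot [-3.141e+00 -2.000e-03  3.030e+00] F [-0.2  1.2 -1.9] op 0.154 q1,q6 -0.25 -1.71
w [-0.001 -0.002 -0.002] d now [1.4 2.  1.2] d after turn [1.4 2.  1.2]
[[ -93.6 -122.1]]
```

```bash
python3 -m creep '[[0,0,-0.002,-4,2,1,1],[0,0,0,-5,0,0,1],[0,0,0,0,0,0,1]]'
python3 -c "
from h import *
go(525.6,-130.9,310,3.032);print(pan(sense()['eef_pos']))
s=grab_frame('side')
cv2.imwrite('pics/m1.png',cv2.resize(s['color'][170:310,330:480,::-1],None,fx=4,fy=4,interpolation=cv2.INTER_CUBIC))"
```

```text
clock: 36.82
eef_pos: [535.9, -134.5, 308.9]
tcp_rot: [-3.14, -0.005, 3.027]
contact_force: [0.5, 0.4, -1.9]
opening: 0.152
t 36.82 pos [ 535.9 -134.5  308.9] rot [-3.14  -0.005  3.027] F [ 0.5  0.4 -1.9] op 0.152 q1,q6 -0.25 -1.7
w [-0.001 -0.005 -0.005] d now [10.6  2.4 -1.1] d after turn [10.6  2.4 -1.1]
[[ -84.4 -122.5]]
```

View pics/m1.png

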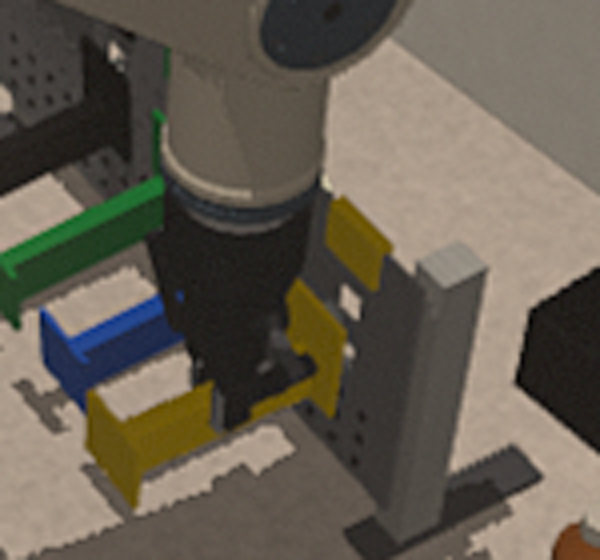

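```bash
python3 -m creep '[[0,-0.005,-0.005,0,2,-1,1],[0,0,0,0,0,0,1]]'
python3 -c "
from h import *
go(525.6,-130.9,310,3.032);print(pan(sense()['eef_pos']))"
```

```text
clock: 37.03
eef_pos: [535.9, -132.9, 310.1]
tcp_rot: [-3.14, -0.0, 3.032]
contact_force: [-0.4, -0.2, -2.1]
opening: 0.151
t 37.03 pos [ 535.9 -132.9  310.1] rot [-3.14  -0.     3.032] F [-0.4 -0.2 -2.1] op 0.151 q1,q6 -0.25 -1.71
w [-0.001 -0.    -0.   ] d now [10.4  0.9  0.1] d after turn [10.4  0.9  0.1]
[[ -84.6 -121. ]]
```

```bash
python3 -m creep '[[0,0,0,-4,0.5,0,1],[0,0,0,-4,0,0.3,1],[0,0,0,-4,0,0.3,1],[0,0,0,0,0,0,1]]'
python3 -m creep '[[0,0,0,-3,0,0,1],[0,0,0,-2,0,0,1]]'
python3 -c "
from h import *
go(525.6,-130.9,310,3.032);print(pan(sense()['eef_pos']))"
```

```text
clock: 37.37
eef_pos: [549.0, -133.9, 310.5]
tcp_rot: [-3.14, 0.001, 3.032]
contact_force: [0.5, 0.7, -1.1]
opening: 0.149
clock: 37.53
eef_pos: [554.4, -134.4, 310.4]
tcp_rot: [-3.14, 0.001, 3.032]
contact_force: [0.7, -1.0, -2.5]
opening: 0.149
t 37.53 pos [ 554.4 -134.4  310.4] rot [-3.140e+00  1.000e-03  3.032e+00] F [ 0.7 -1.  -2.5] op 0.149 q1,q6 -0.24 -1.7
w [-0.001  0.001 -0.   ] d now [29.   0.3  0.4] d after turn [29.   0.3  0.4]
[[ -66.  -120.3]]
```

```bash
for i in 1 2 3 4; do python3 -m creep '[[0,0,0,-1.3,0,0,1]]'; done | grep -E "pos|force|rot"
```

```text
eef_pos: [556.0, -134.5, 310.4]
tcp_rot: [-3.14, 0.001, 3.032]
contact_force: [-0.1, 0.1, -2.7]
eef_pos: [557.3, -134.6, 310.3]
tcp_rot: [-3.14, 0.0, 3.032]
contact_force: [-4.6, -0.6, -3.5]
eef_pos: [557.9, -134.7, 309.9]
tcp_rot: [-3.14, -0.003, 3.032]
contact_force: [-7.9, 0.4, 0.6]
eef_pos: [558.3, -134.8, 309.6]
tcp_rot: [-3.14, -0.006, 3.032]
contact_force: [-7.3, 1.0, 0.9]
```

```bash
python3 -m creep '[[0,0,0,-0.5,0,3,1],[0,0,0,-0.5,0,3,1],[0,0,0,0,0,3,1]]'; python3 -m creep '[[0,0,0,0,0,2.5,1]]';python3 -m creep '[[0,0,0,0,0,1.5,1]]'; python3 -m creep '[[0,0,0,0,0,1,1]]'
```

```text
clock: 38.12
eef_pos: [558.3, -134.7, 300.3]
tcp_rot: [-3.141, -0.009, 3.033]
contact_force: [-1.4, -0.8, -1.2]
opening: 0.153
clock: 38.2
eef_pos: [558.3, -134.7, 297.5]
tcp_rot: [-3.141, -0.009, 3.033]
contact_force: [-1.4, 1.1, -1.6]
opening: 0.153
clock: 38.28
eef_pos: [558.5, -134.7, 295.9]
tcp_rot: [-3.141, -0.008, 3.033]
contact_force: [-2.7, -0.9, 5.2]
opening: 0.15
clock: 38.37
eef_pos: [558.5, -134.8, 295.3]
tcp_rot: [-3.14, -0.008, 3.033]
contact_force: [-8.8, 0.5, 11.4]
opening: 0.147
```

Seated. Release, lift high, and look.

```bash
python3 -m creep '[[0,0,0,0,0,0,0.6],[0,0,0,0,0,0,0.5],[0,0,0,0,0,0,0.4],[0,0,0,0,0,0,0.4]]'; python3 -m creep '[[0,0,0,0,0,-20,0.4],[0,0,0,0,0,-30,0.4],[0,0,0,0,0,-35,0.4],[0,0,0,0,0,-38,0.4],[0,0,0,0,0,-38,0.4],[0,0,0,0,0,-38,0.4],[0,0,0,0,0,0,0.4]]'
python3 - <<'E'
from h import *
go(660,211,505,1.461)
s=grab_frame('side');t=grab_frame('top')
b=s['color'][120:300,300:480,::-1]
cv2.imwrite('pics/n1.png',cv2.resize(b,None,fx=3.3,fy=3.3,interpolation=cv2.INTER_CUBIC))
b=s['color'][110:170,310:390,::-1]
cv2.imwrite('pics/n2.png',cv2.resize(b,None,fx=8,fy=8,interpolation=cv2.INTER_CUBIC))
cv2.imwrite('pics/n3.png',cv2.resize(t['color'][135:175,230:295,::-1],None,fx=12,fy=12,interpolation=cv2.INTER_CUBIC))
E
```

```text
clock: 38.7
eef_pos: [559.8, -135.1, 296.3]
tcp_rot: [-3.14, -0.004, 3.032]
contact_force: [0.4, -0.5, 0.4]
opening: 0.598
clock: 39.28
eef_pos: [560.7, -134.8, 501.8]
tcp_rot: [-3.141, -0.008, 3.032]
contact_force: [0.7, -0.1, 1.4]
opening: 0.6
t 39.28 pos [ 560.7 -134.8  501.8] rot [-3.141 -0.008  3.032] F [ 0.7 -0.1  1.4] op 0.6 q1,q6 -0.24 -1.7
w [-0.007 -0.005  1.571] d now [-61.  354.5  -4. ] d after turn [354.6  60.8  -3.2]
```

View pics/n1.png

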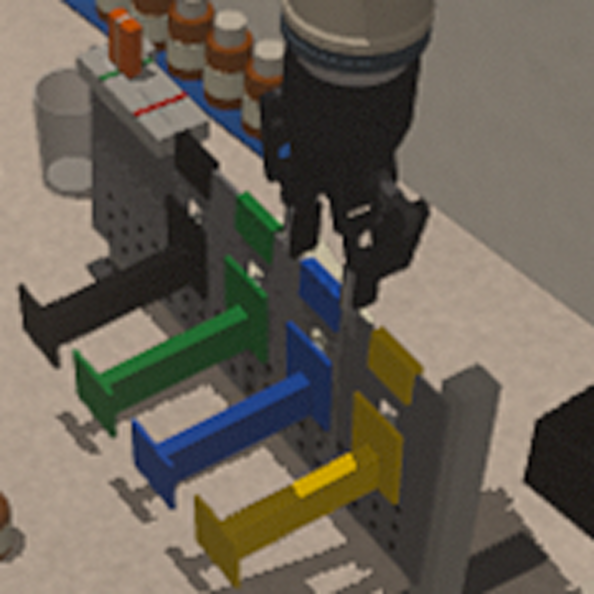

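View pics/n2.png

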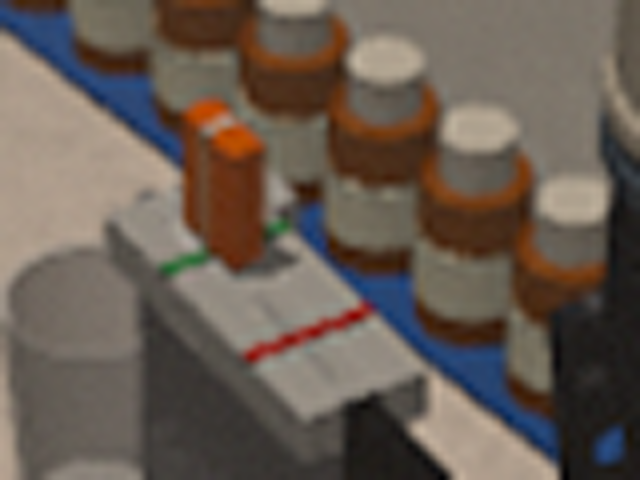

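View pics/n3.png

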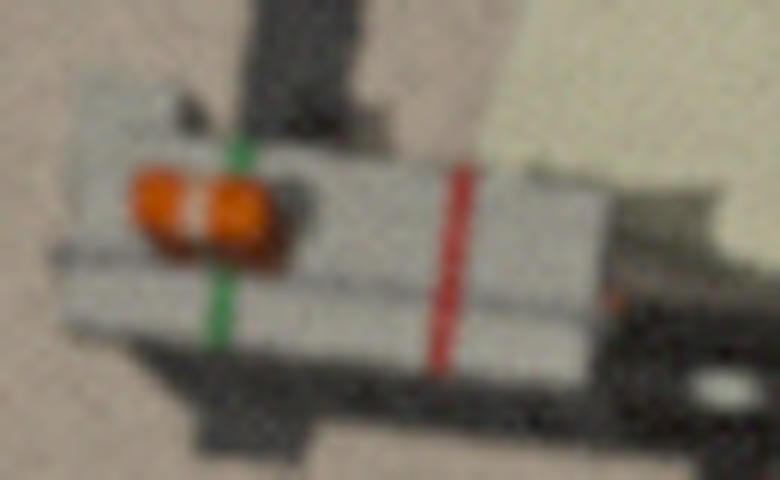

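```bash
python3 - <<'E'
from h import *
t=grab_frame("top")
g=lambda x,y:(230+x/12-.46,135+y/12-.46)
for n,x,y,z in(("W",193,207,283),("W0",400,228,283),("G",229,245,235),("R",450,268,235)):
    p=plane(t,g(x,y),z);print(n,p.round(1),pan(p))
E
python3 -m creep '[[0,0,0.124,0,18,0,0.3],[0,0,0.124,0,18,0,0.3],[0,0,0.124,0,0,0,0.3],[0,0,0.124,0,0,0,0.3],[0,0,0.124,0,0,-3,0.3],[0,0,0.124,0,0,-3,0.3],[0,0,0.124,0,0,-3,0.3],[0,0,0.124,0,0,-3,0.3],[0,0,0.124,0,0,0,0.3],[0,0,0.124,0,0,0,0.3]]'
python3 -c "
from h import *
go(664,211,505,1.461)"
```

```text
W [[663.6 205.6 283. ]] [[  5.2 229.6]]
W0 [[659.5 160.9 283. ]] [[  6.  184.7]]
G [[665.2 205.  235. ]] [[  6.9 229.2]]
R [[660.6 155.5 235. ]] [[  7.7 179.4]]
clock: 40.27
eef_pos: [562.9, -96.6, 484.5]
tcp_rot: [-3.096, -0.018, 1.78]
contact_force: [-0.1, 0.3, -0.3]
opening: 0.7
t 40.27 pos [562.9 -96.6 484.5] rot [-3.096 -0.018  1.78 ] F [-0.1  0.3 -0.3] op 0.7 q1,q6 -0.17 -0.38
w [-0.048 -0.01   0.319] d now [280.3 161.9 -22.9] d after turn [316.9  66.8 -20.5]
```

```bash
python3 -m creep '[[-0.02,-0.005,0.12,0,0,-10,0.2],[-0.02,-0.005,0.12,0,0,-10,0.2],[0,0,0.079,20,5,0,0.2],[0,0,0,33,7,0,0.2],[0,0,0,33,7,0,0.2],[0,0,0,33,7,0,0.2],[0,0,0,33,7,0,0.2],[0,0,0,33,7,0,0.2],[0,0,0,33,7,0,0.2],[0,0,0,33,7,0,0.2]]'
python3 -c "
from h import *
go(663.8,206.3,500,1.461)"
```

```text
clock: 41.1
eef_pos: [647.6, 149.5, 479.8]
tcp_rot: [-3.102, 0.007, 1.43]
contact_force: [0.9, -0.7, 0.5]
opening: 0.803
t 41.1 pos [647.6 149.5 479.8] rot [-3.102  0.007  1.43 ] F [ 0.9 -0.7  0.5] op 0.803 q1,q6 0.22 0.36
w [-0.04   0.006 -0.031] d now [ 58.4   7.3 -20.9] d after turn [ 58.3   9.9 -20.2]
```

```bash
python3 -m creep '[[-0.04,0.006,-0.031,12,4,-10,0],[0,0,0,20,4,-8,0],[0,0,0,12,1,0,0],[0,0,0,0,0,0,0]]'
python3 -c "
from h import *
go(663.8,206.3,440,1.461)"
```

```text
clock: 41.43
eef_pos: [663.1, 200.0, 488.2]
tcp_rot: [-3.134, 0.003, 1.47]
contact_force: [0.3, -0.6, -0.9]
opening: 1.002
t 41.43 pos [663.1 200.  488.2] rot [-3.134e+00  3.000e-03  1.470e+00] F [ 0.3 -0.6 -0.9] op 1.002 q1,q6 0.29 0.39
w [-0.008  0.003  0.009] d now [ 6.5  0.5 48.2] d after turn [ 6.4  0.  48.2]
```

```bash
python3 -m creep '[[-0.008,0.003,0.009,5,0,15,0],[0,0,0,0,0,20,0],[0,0,0,0,0,10,0],[0,0,0,0,0,0,0]]'
python3 -c "
from h import *
go(663.8,206.3,418,1.461)"
```

```text
clock: 41.77
eef_pos: [662.4, 201.9, 438.9]
tcp_rot: [-3.14, 0.003, 1.462]
contact_force: [-0.6, 0.1, -0.0]
opening: 1.0
t 41.77 pos [662.4 201.9 438.9] rot [-3.140e+00  3.000e-03  1.462e+00] F [-0.6  0.1 -0. ] op 1.0 q1,q6 0.29 0.4
w [-0.001  0.003  0.001] d now [ 4.6  0.9 20.8] d after turn [ 4.6  0.9 20.9]
```

```bash
python3 -m creep '[[0,0,0,4,1,8,0.3],[0,0,0,0,0,5,0.7],[0,0,0,0,0,0,0.7],[0,0,0,0,0,0,0.7],[0,0,0,0,0,0,0.7]]'
python3 -c "
from h import *
go(663.8,206.3,422,1.461)"
```

```text
clock: 42.18
eef_pos: [664.1, 203.1, 425.4]
tcp_rot: [-3.14, 0.004, 1.46]
contact_force: [-0.4, -0.2, 0.7]
opening: 0.309
t 42.18 pos [664.1 203.1 425.4] rot [-3.14   0.004  1.46 ] F [-0.4 -0.2  0.7] op 0.309 q1,q6 0.3 0.41
w [-0.002  0.004 -0.001] d now [ 3.1 -0.6  3.3] d after turn [ 3.1 -0.6  3.4]
```

```bash
python3 -m creep '[[0,0,0,3,0,3,0.7],[0,0,0,0,0,0,0.7],[0,0,0,0,0,0,1],[0,0,0,0,0,0,1],[0,0,0,0,0,0,1],[0,0,0,0,0,0,1]]' 40
python3 -c "
from h import *
go(663.8,206.3,422,1.461);print(pan(sense()['eef_pos']))"
```

```text
clock: 42.68
eef_pos: [665.0, 206.3, 423.9]
tcp_rot: [3.14, 0.003, 1.46]
contact_force: [0.2, -0.7, 0.4]
opening: 0.157
t 42.68 pos [665.  206.3 423.9] rot [3.14e+00 3.00e-03 1.46e+00] F [ 0.2 -0.7  0.4] op 0.157 q1,q6 0.3 0.41
w [ 0.002  0.003 -0.001] d now [-0.2 -1.2  1.9] d after turn [-0.2 -1.2  1.9]
[[  6.5 230.4]]
```

```bash
python3 -m creep '[[0,0,0,-5,0,0,1],[0,0,0,-6,0,0,1],[0,0,0,-6,0,0,1],[0,0,0,-6,0,0,1],[0,0,0,-6,0,0,1],[0,0,0,-6,0,0,1],[0,0,0,-5,0,0,1],[0,0,0,0,0,0,1]]' 40
python3 -c "
from h import *
go(663.8,206.3,422,1.461);print(pan(sense()['eef_pos']))"
```

```text
clock: 43.35
eef_pos: [660.2, 162.8, 423.9]
tcp_rot: [3.139, 0.001, 1.46]
contact_force: [2.8, 1.7, -2.1]
opening: 0.157
t 43.35 pos [660.2 162.8 423.9] rot [3.139e+00 1.000e-03 1.460e+00] F [ 2.8  1.7 -2.1] op 0.157 q1,q6 0.24 0.35
w [ 0.002  0.001 -0.001] d now [43.6 -1.2  1.9] d after turn [43.6 -1.2  1.9]
[[  6.5 186.7]]
```

```bash
python3 -m creep '[[0,0,0,-2,0,0,1],[0,0,0,-2,0,0,1],[0,0,0,0,0,0,1]]'
python3 -c "
from h import *
print(pan(sense()['eef_pos']))
b=grab_frame('side')['color'][110:170,310:390,::-1]
cv2.imwrite('pics/p1.png',cv2.resize(b,None,fx=10,fy=10,interpolation=cv2.INTER_CUBIC))"
```

```text
clock: 43.6
eef_pos: [659.7, 157.9, 423.9]
tcp_rot: [3.139, 0.001, 1.46]
contact_force: [1.6, 0.9, -1.1]
opening: 0.156
[[  6.6 181.7]]
```

View pics/p1.png

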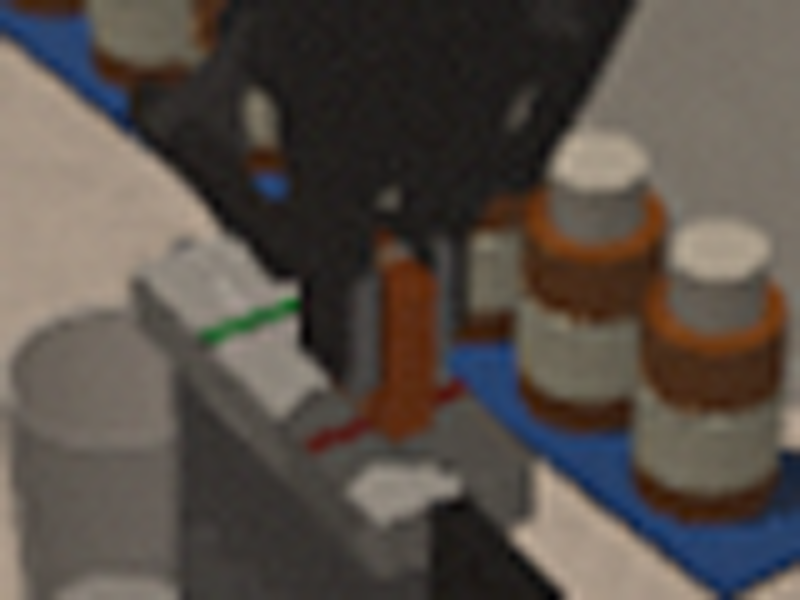

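```bash
python3 -m creep '[[0,0,0,-0.7,0,0,1],[0,0,0,0,0,0,1]]'
python3 -c "
from h import *
print(pan(sense()['eef_pos']))"
python3 -m creep '[[0,0,0,0,0,0,0.8],[0,0,0,0,0,0,0.7],[0,0,0,0,0,0,0.6]]'
python3 -c "
from h import *
go(663.8,206.3,422,1.461);print(pan(sense()['eef_pos']))"
```

```text
clock: 43.82
eef_pos: [659.6, 157.4, 423.9]
tcp_rot: [3.139, 0.001, 1.46]
contact_force: [1.8, -1.4, -1.9]
opening: 0.159
[[  6.6 181.2]]
clock: 44.07
eef_pos: [659.3, 157.4, 424.1]
tcp_rot: [3.14, 0.002, 1.46]
contact_force: [-0.1, 0.5, 0.7]
opening: 0.398
t 44.07 pos [659.3 157.4 424.1] rot [3.14e+00 2.00e-03 1.46e+00] F [-0.1  0.5  0.7] op 0.398 q1,q6 0.23 0.34
w [ 0.001  0.002 -0.001] d now [49.1 -1.   2. ] d after turn [49.  -0.9  2.1]
[[  6.3 181.2]]
```

```bash
python3 -m creep '[[0,0,0,0,0,-15,0.4],[0,0,0,0,0,-25,0.4],[0,0,0,0,0,-30,0.4],[0,0,0,0,0,-30,0.4],[0,0,0,-20,0,0,0.4],[0,0,0,-35,0,0,0.4],[0,0,0,-38,0,0,0.4],[0,0,0,-38,0,0,0.4],[0,0,0,-38,0,0,0.4],[0,0,0,-38,0,0,0.4]]'
python3 -c "
from h import *
s=grab_frame('side');t=grab_frame('top')
cv2.imwrite('pics/q1.png',cv2.resize(s['color'][115:170,315:380,::-1],None,fx=12,fy=10.8,interpolation=cv2.INTER_CUBIC))
cv2.imwrite('pics/q2.png',cv2.resize(t['color'][135:175,230:295,::-1],None,fx=12,fy=12,interpolation=cv2.INTER_CUBIC))
cv2.imwrite('pics/q3.png',s['color'][:,:,::-1])"
```

```text
clock: 44.9
eef_pos: [635.5, -47.1, 530.5]
tcp_rot: [3.14, 0.0, 1.471]
contact_force: [1.0, -0.4, -0.4]
opening: 0.598
```

View pics/q1.png

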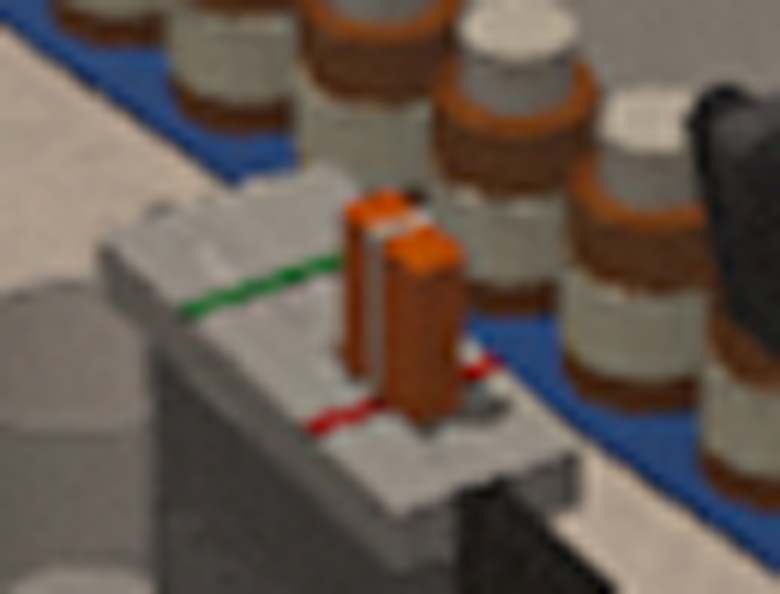

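View pics/q2.png

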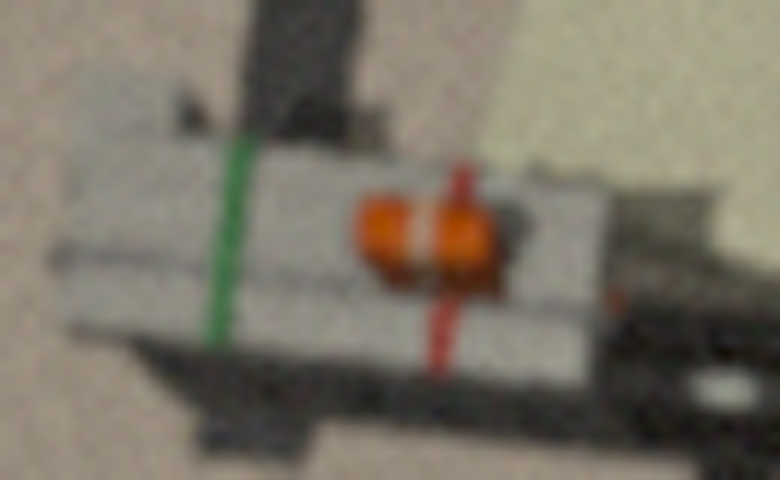

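View pics/q3.png

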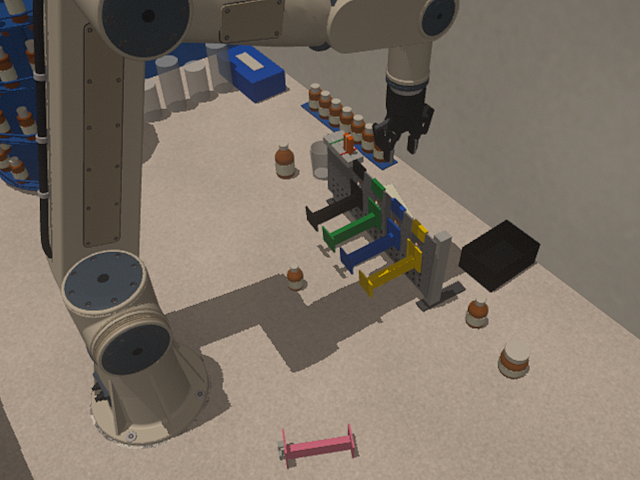

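```bash
python3 - <<'E'
from h import *
s=grab_frame('side');t=grab_frame('top')
def c(fn,fx,fy,u0,v0,box=None):
    a=cv2.imread(fn);h=cv2.cvtColor(a,cv2.COLOR_BGR2HSV)
    m=cv2.inRange(h,(5,190,190),(14,255,255))
    n,l,st,ce=cv2.connectedComponentsWithStats(cv2.morphologyEx(m,cv2.MORPH_CLOSE,np.ones((35,35))))
    i=1+np.argmax(st[1:,4]);print(fn,st[i].tolist(),ce[i].round(1))
    return (u0+(ce[i][0]+.5)/fx-.5,v0+(ce[i][1]+.5)/fy-.5)
P=[c("pics/n3.png",12,12,230,135),c("pics/q2.png",12,12,230,135)]
for p in P: print(pan(plane(t,p,283)))
# side, white line on top by hand
for fn,x,y,fx,fy,u0,v0 in(("open",217,124,8,8,310,110),("now",404,222,12,10.8,315,115)):
    print(fn,pan(plane(s,(u0+(x+.5)/fx-.5,v0+(y+.5)/fy-.5),283)))
# marks side: front ends
for n,x,y in(("Gf",182,312),("Rf",310,429),("Rb",497,358),("Wbase",375,386)):
    print(n,pan(plane(s,(315+(x+.5)/12-.5,115+(y+.5)/10.8-.5),235 if n!="Wbase" else 237)))
E
```

```text
Traceback (most recent call last):
ValueError: attempt to get argmax of an empty sequence
```

```bash
python3 - <<'E'
from h import *
s=grab_frame('side');t=grab_frame('top')
def c(fn,fx,fy,u0,v0):
    a=cv2.imread(fn);h=cv2.cvtColor(a,cv2.COLOR_BGR2HSV)
    m=((h[...,0]>=5)&(h[...,0]<=16)&(h[...,1]>150)&(h[...,2]>170)).astype(np.uint8)
    n,l,st,ce=cv2.connectedComponentsWithStats(cv2.morphologyEx(m,cv2.MORPH_CLOSE,np.ones((35,35))))
    i=1+np.argmax(st[1:,4]);print(fn,st[i].tolist(),ce[i].round(1))
    x,y,w,hh=st[i][:4]
    return (u0+(ce[i][0]+.5)/fx-.5,v0+(ce[i][1]+.5)/fy-.5)
for fn in("pics/d2.png","pics/n3.png","pics/q2.png"): print(pan(plane(t,c(fn,12,12,230,135),283)))
for fn,x,y,fx,fy,u0,v0 in(("open",217,124,8,8,310,110),("now",404,222,12,10.8,315,115)):
    print(fn,pan(plane(s,(u0+(x+.5)/fx-.5,v0+(y+.5)/fy-.5),283)))
for n,x,y in(("Gf",182,312),("Rf",310,429),("Rb",497,358),("Wbase",375,386)):
    print(n,pan(plane(s,(315+(x+.5)/12-.5,115+(y+.5)/10.8-.5),235 if n!="Wbase" else 237)))
E
```

```text
pics/d2.png [349, 213, 103, 34, 1925] [403.2 230.7]
[[  5.5 184. ]]
pics/n3.png [156, 196, 90, 26, 1159] [208.7 208.5]
[[  5.3 226.2]]
pics/q2.png [441, 230, 32, 14, 318] [459.2 237.7]
[[  5.4 171.8]]
open [[  5.1 230.7]]
now [[  7.8 181.7]]
Gf [[-15.1 230.7]]
Rf [[-14.8 180.2]]
Rb [[ 31.5 182.2]]
Wbase [[  3.3 184.4]]
```

```bash
python3 - <<'E'
from h import *
t=grab_frame('top')
def w(fn,xr,y0,sl):
    a=cv2.imread(fn).astype(float);b=a[...,0] # blue high in white, low in orange
    xs=np.arange(*xr); prof=b[y0-14:y0+15,xr[0]:xr[1]].mean(0)
    wt=np.clip(prof-(prof.min()+.35*(prof.max()-prof.min())),0,None); x=(wt*xs).sum()/wt.sum()
    print(fn,round(x,1),pan(plane(t,(230+(x+.5)/12-.5,135+(y0+.5)/12-.5),283)))
w("pics/d2.png",(370,440),228,0); w("pics/n3.png",(165,228),206,0); w("pics/q2.png",(392,455),228,0)
# live average, red/green stripes
def stripe(ch_hi,x0,x1,y0):
    a=cv2.imread("pics/q2.png").astype(float);d=a[...,ch_hi]-a.mean(2);xs=np.arange(x0,x1);p=np.clip(d[y0-8:y0+9,x0:x1].mean(0)-6,0,None)
    x=(p*xs).sum()/p.sum();print("stripe",round(x,1),y0,pan(plane(t,(230+(x+.5)/12-.5,135+(y0+.5)/12-.5),235)))
stripe(1,195,265,330);stripe(2,410,475,345);stripe(1,210,270,160);stripe(2,435,490,178)
E
```

```text
pics/d2.png 399.0 [[  6.  184.9]]
pics/n3.png 194.0 [[  5.4 229.4]]
pics/q2.png 421.3 [[  6.6 180.1]]
stripe 216.2 330 [[-12.4 229.5]]
stripe 440.4 345 [[ -9.8 179.3]]
stripe 239.0 160 [[ 26.2 229.4]]
stripe 461.6 178 [[ 28.2 179.4]]
```

```bash
python3 -m creep '[[0,0,0,0,0,0,0.4],[0,0,0,0,0,0,0.4],[0,0,0,0,0,0,0.4]]'; python3 -c "
from rig import job,sense
print(sense()['contact_force'],abs(sense()['qvel']).max()); print(job.sign_off())"
```

```text
clock: 45.5
eef_pos: [636.6, -40.9, 529.8]
tcp_rot: [3.141, -0.001, 1.476]
contact_force: [-0.1, 1.1, -0.3]
opening: 0.602
[-0.0563573   1.09659548 -0.34685887] 0.018024202934422414
the job is handed in; nothing more can be done
None
```

The job is done and handed in at about 45 s. I slid the lock open to its stop, hung the green, blue, black and yellow arms under their own clips, then slid the lock back and released it.

**Hangers:** Each back plate met the sheet with about 5–9 N. Each arm then seated within about 1 mm of the height expected. The last side view shows all four hanging. The yellow arm had been knocked about 30 mm before I reached it, so I measured it again before picking it up.

**Lock:** The top camera puts the white line about 0.7 mm short of the red mark, on the open side and not past it. The arm moved 49.2 mm from the open stop, which agrees with that. The side view read 0.5 mm short when I compared the white line on the grip's top with the red stripe. A rougher reading from the base of the grip gave about 3 mm, which I put down to poor resolution. I left the lock there.

**Bystanders and forces:** I kept clear of the bottles and the pink look-alike, and they look unmoved in the last side view. I did not measure them again. The highest wrist force I saw was about 75 N, when I pressed the green hanger onto the bench to find its height; all later steps were lower. At hand-in the gripper was open, clear of everything and reading about 1 N.

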